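# Hang the hook brackets on the lab's slat panel and put away the stirring rods in them

## Task

First hang all three hook brackets lying on the table in the slat panel's groove: raise its front, put the tongue in under the lip, and swing it down until it is fully seated and level. Once all the brackets hang, take every stirring rod from the wooden stand and drop each through the eye of a bracket of its own, until its white hub rests on the eye. Leave everything else on the bench where it is.

Things in the scene. Friction and masses are not known exactly. Their poses are not given: they have to be found in the camera images.
- panel: Slat panel: a fixed upright board 370 mm wide, 190 mm high, 45 mm deep, with one open groove along its front near the top, edged in aluminium. Origin on the table, at the middle of the foot of the front face. Axes: x into the panel (away from the robot), y along the groove, z up.
- groove (a point): Middle of the groove's floor at the panel's front face, 150 mm above the table; axes as the panel's. Opening z 0 to 20 mm; above it a lip 5 mm thick (x 0-5, z 20-40 mm); behind, a cavity open at the top, flat floor z 0, back x 40, where a hook's tongue stands behind the lip. Free from y -177 to 177 mm; ends closed, so hooks enter only from the front. The face below is flat.
- hook_a: Steel hook bracket, about 140 g (three alike), lying upright on its foot. Origin: underside, middle of the back plate's rear face; x to the back, y across, z up. In mm: back plate 44 wide, 5 thick, 50 high; tongue 44 wide goes back from its top (x 0-12, z 46-50), its rear (x 8-12) stands up to z 74; rib 10 thick, x -5 to -60, z 0-50; eye plate 32x32x8 at x -80.
- hook_a_grip (a point): Middle of the rib to hold the bracket by, 36 mm ahead of the origin, 34 mm up; axes as the bracket's. Front raised 45 degrees, the tongue passes under the lip; then the front swings down level. Seated, the tongue lies on the groove floor, plate on the panel's face (3 mm play, front droops up to 3 degrees); this point is then at x -36, z -12 mm from the groove point. It can slide along the groove.
- hook_a_eye (a point): Centre of the vertical 12 mm hole through this bracket's eye plate, at the plate's upper face: 80 mm ahead of the bracket's origin and 8 mm above its underside. Axes as the bracket's.
- hook_b: Steel hook bracket, about 140 g (three alike), lying upright on its foot. Origin: underside, middle of the back plate's rear face; x to the back, y across, z up. In mm: back plate 44 wide, 5 thick, 50 high; tongue 44 wide goes back from its top (x 0-12, z 46-50), its rear (x 8-12) stands up to z 74; rib 10 thick, x -5 to -60, z 0-50; eye plate 32x32x8 at x -80.
- hook_b_grip (a point): Middle of the rib to hold the bracket by, 36 mm ahead of the origin, 34 mm up; axes as the bracket's. Front raised 45 degrees, the tongue passes under the lip; then the front swings down level. Seated, the tongue lies on the groove floor, plate on the panel's face (3 mm play, front droops up to 3 degrees); this point is then at x -36, z -12 mm from the groove point. It can slide along the groove.
- hook_b_eye (a point): Centre of the vertical 12 mm hole through this bracket's eye plate, at the plate's upper face: 80 mm ahead of the bracket's origin and 8 mm above its underside. Axes as the bracket's.
- hook_c: Steel hook bracket, about 140 g (three alike), lying upright on its foot. Origin: underside, middle of the back plate's rear face; x to the back, y across, z up. In mm: back plate 44 wide, 5 thick, 50 high; tongue 44 wide goes back from its top (x 0-12, z 46-50), its rear (x 8-12) stands up to z 74; rib 10 thick, x -5 to -60, z 0-50; eye plate 32x32x8 at x -80.
- hook_c_grip (a point): Middle of the rib to hold the bracket by, 36 mm ahead of the origin, 34 mm up; axes as the bracket's. Front raised 45 degrees, the tongue passes under the lip; then the front swings down level. Seated, the tongue lies on the groove floor, plate on the panel's face (3 mm play, front droops up to 3 degrees); this point is then at x -36, z -12 mm from the groove point. It can slide along the groove.
- hook_c_eye (a point): Centre of the vertical 12 mm hole through this bracket's eye plate, at the plate's upper face: 80 mm ahead of the bracket's origin and 8 mm above its underside. Axes as the bracket's.
- rod_a_grip (a point): Stirring rod, 70 g (2 or 3 alike; absent: None): white plastic hub, a cylinder 22 mm across and 44 mm high, with a steel rod 8 mm across reaching 75 mm down from it (last 3 mm tapered). Starts upright in a hole of the wooden stand, hub resting on the stand's top 90 mm above the table, the holes 60 mm apart. This point: centre of the hub, half-way up; z runs up the rod.
- rod_a_tip (a point): Lower tip of this rod, 97 mm below the hub's centre.
- rod_b_grip (a point): Stirring rod, 70 g (2 or 3 alike; absent: None): white plastic hub, a cylinder 22 mm across and 44 mm high, with a steel rod 8 mm across reaching 75 mm down from it (last 3 mm tapered). Starts upright in a hole of the wooden stand, hub resting on the stand's top 90 mm above the table, the holes 60 mm apart. This point: centre of the hub, half-way up; z runs up the rod.
- rod_b_tip (a point): Lower tip of this rod, 97 mm below the hub's centre.
- rod_c_grip (a point): Stirring rod, 70 g (2 or 3 alike; absent: None): white plastic hub, a cylinder 22 mm across and 44 mm high, with a steel rod 8 mm across reaching 75 mm down from it (last 3 mm tapered). Starts upright in a hole of the wooden stand, hub resting on the stand's top 90 mm above the table, the holes 60 mm apart. This point: centre of the hub, half-way up; z runs up the rod.
- rod_c_tip (a point): Lower tip of this rod, 97 mm below the hub's centre.
- stand: Wooden stand for the rods: 170 mm long (its y), 50 mm deep, top at 90 mm above the table, three 12 mm holes in a row at y = +60, 0 and -60 mm, of which one may be empty. Fixed. Origin under its centre, on the table.
- beaker: bystander: empty glass beaker, 68 mm across, 85 mm high; origin at its underside.
- amber_bottle: bystander: amber glass bottle, 64 mm across, 130 mm high; origin at its underside.
- jar: bystander: small white jar, 54 mm across, 55 mm high; origin at its underside.
- stopper: bystander: rubber stopper, 36 mm across, 30 mm high; origin at its underside.
- bosshead: bystander: grey boss head with brass screw, about 90 mm long, 30 mm high; origin at its underside.
- screwdriver: bystander: screwdriver 170 mm long lying flat; origin at its underside.
Things that resemble listed ones, but are neither listed nor needed, are in the scene too. What is shaped like the part that bears rod_c_grip but blue or purple is not meant.

How it is judged:
By the outcome, as a careful person would: the job done as asked, in the order asked, and still so for the second after the job is handed in, with the robot touching nothing.
Of rod_a, rod_b, rod_c only 2 to 3 are there at a start; the rules pass over those that are not, and their reading is None.
At some moment in a run one of hook_a, hook_b, hook_c may be knocked a few centimetres aside while the robot is not near it.
It also fails if it takes over 210 s, if anything falls off the work surface, if the arm or the gripper's body presses on something with over 40 N, if the wrist force passes 120 N, or if a joint passes its speed limit or range.

## Robot

A 7-joint arm with a two-finger parallel gripper is mounted at the origin on the work surface. World frame = base frame: x ahead of the robot, y to its left, z up, the work surface at z = 0. Lengths are in m, angles in rad, forces in N, time in s.
With the tool pointing down it reaches from about 0.35 to 0.9 m from the base axis. Payload 7.2 kg.
Tool frame: the origin (TCP) lies midway between the tips of the shut fingers; the grasp point (between the pads) lies 19 mm behind it; z points along the fingers, y is the line along which they close (so a half turn about z gives the same grasp; the last joint's range is limited). The gripper opens to 85 mm and grips with 20 to 120 N. Pads are 22 mm wide; open, the fingers measure 114 mm over their backs; the gripper's body (76 mm by 85 mm) begins 54 mm behind the grasp point. The pads swing forward as they close: fully open they stand 13 mm farther back than shut.
Start: joints at [-1.334, 0.411, -0.013, 1.596, 0.006, 1.134, -0.082], TCP at [0.188, 0.596, 0.231] pointing down, gripper open.
Joint ranges: [-2.95, 2.95], [-0.29, 1.99], [-1.47, 1.44], [0.14, 2.54], [-1.03, 4.17], [0.13, 1.85], [-2.86, 2.86]. Speed limits (rad/s): [2.39, 2.39, 3.01, 3.01, 3.14, 3.14, 3.14].

## Interface

Orientations are given as a unit quaternion [w, x, y, z].
In Python, from station import robot gives the robot as it stands.
- The arm moves only by the tool play_rows, never from a script. Its argument "increments" is a list of rows, each a list of 3 entries, a list of its own where there are three numbers: the finger opening in cm, from 0 to 8.54, then the shift along the tool's x, y, z in cm, then the turn about the tool's z in degrees. A call has 1 to 12 rows; each row is the pose to reach, as a shift and turn from the pose commanded when the call began, along the tool's axes at that moment; what a row does not reach only later rows make up. A row lasts 1/10 s, in which the tool goes at most 50 mm and 8.59 degrees, less where a joint would pass 70% of its speed; a pose out of reach is approached as far as the arm can. A call with a gripper value outside its range is refused whole. The fingers move at their own pace and stop on an object; "squeeze" is the grip in N (left out, the last holds). Time passes only in rows, so rows that repeat a pose let the fingers close. It gives the time, the measured TCP pose, the force, the opening and the grip force at its end, in the units of the state.
- robot.sense(): the state, without advancing time (a new reading comes with each control period).
- robot.capture(name): name is "side" or "top" or "wrist"; returns a dict with "color" (400x640x3 uint8, red, green, blue), "camera_matrix" (3x3 intrinsics, pixels), "world_to_cam" (4x4, takes a point from world to camera coordinates). Camera axes: x right, y down, z forward; pixel columns grow to the right and rows downward; lengths in m; the calibration is good to about 2 mm. A picture is of the moment at which its call begins. There is no depth.
- robot.sign_off(): hands the job in; it is judged then, once.
The state is a dict: "clock": time; "qpos": joint angles; "joint_vel": joint speeds; "tau": joint torques, N m; "eef_pos": TCP position; "tcp_rot": TCP orientation; "force": force on the tool from outside, world axes, zero at the start; "wrist_torque": the same for the moment, N m; "gripper_width": opening from 0.0 (shut) to 1.0 (fully open); "grasp_force": force on a finger pad.
Only numpy, scipy, OpenCV 4.12 (cv2) and the standard library are available. Lean on these libraries where they do the work, as an engineer would, in place of code of your own. Each camera call takes 0.05 s, during which the arm holds its last target. There are 200 camera calls.

## Working session

There is one attempt and no reset: what is moved stays moved. The work goes in short steps, Python scripts to look and compute and a tool call to move; the robot and the scene stay as the last step left them, time stands still between calls to the robot, and variables do not carry over. Pictures are saved under pics/ and viewed, at most 14 in all, crops included, and the job is handed in when it is done.

Besides the shell and the picture viewer there is one more tool, called after "Emit:" by a JSON object that holds its "fn" and its "kwargs". play_rows: Moves the arm, as the interface text tells. Its arguments: {"type":"object","properties":{"increments":{"type":"array"},"squeeze":{"type":"number"}},"required":["increments"]}

```bash
mkdir -p pics; cat > h.py <<'E'
import numpy as np, cv2, json
from station import robot
def snap(n,f):
    c=robot.capture(n); np.savez(f'pics/{f}.npz',**c); cv2.imwrite(f'pics/{f}.png',c['color'][:,:,::-1]); return c
def load(f): return dict(np.load(f'pics/{f}.npz'))
def px(c,P):
    p=c['world_to_cam']@np.append(P,1); q=c['camera_matrix']@p[:3]; return q[:2]/q[2]
def onz(c,u,v,z):
    R=c['world_to_cam'][:3,:3];t=c['world_to_cam'][:3,3]; o=-R.T@t
    d=R.T@np.linalg.inv(c['camera_matrix'])@[u,v,1]; return o+d*(z-o[2])/d[2]
def crop(f,x,y,w,h,s,o): 
    im=cv2.imread(f'pics/{f}.png')[y:y+h,x:x+w]; cv2.imwrite(f'pics/{o}.png',cv2.resize(im,None,fx=s,fy=s,interpolation=cv2.INTER_CUBIC))
E
python3 - <<'E'
from h import *
np.set_printoptions(precision=3,suppress=True)
print(robot.sense())
for n in('top','side'):
    c=snap(n,n+'0'); R=c['world_to_cam']; print(n,-R[:3,:3].T@R[:3,3],R[2,:3],c['camera_matrix'][0,0])
a=cv2.imread('pics/top0.png');cv2.imwrite('pics/top0b.png',cv2.resize(a,(800,500)))
a=cv2.imread('pics/side0.png');cv2.imwrite('pics/side0b.png',cv2.resize(a,(800,500)))
E
```

```text
{'clock': 0.0, 'qpos': array([-1.334,  0.412, -0.013,  1.597,  0.006,  1.134, -0.082]), 'joint_vel': array([ 0.001, -0.   , -0.001, -0.   ,  0.   , -0.001,  0.   ]), 'tau': array([  0.   , -60.066,   0.682, -29.941,   0.014,   0.011,   0.   ]), 'eef_pos': array([0.187, 0.596, 0.23 ]), 'tcp_rot': array([-0.   ,  0.152,  0.988, -0.001]), 'force': array([ 0.203, -0.013, -0.317]), 'wrist_torque': array([-0.029,  0.019,  0.058]), 'grasp_force': 0.0, 'gripper_width': 0.9973712585870246}
top [0.252 0.02  1.431] [ 0.212 -0.015 -0.977] 424.93159222393507
side [ 0.519 -1.006  0.8  ] [ 0.     0.823 -0.569] 455.3621951007494
```

View pics/top0b.png

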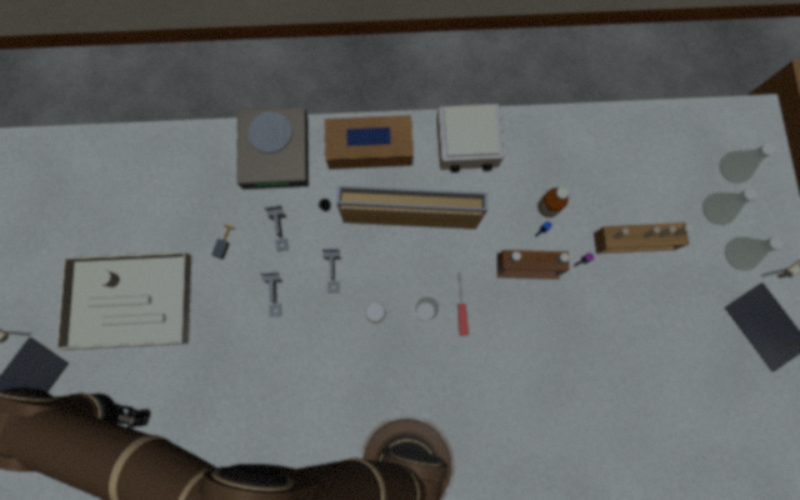

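View pics/side0b.png

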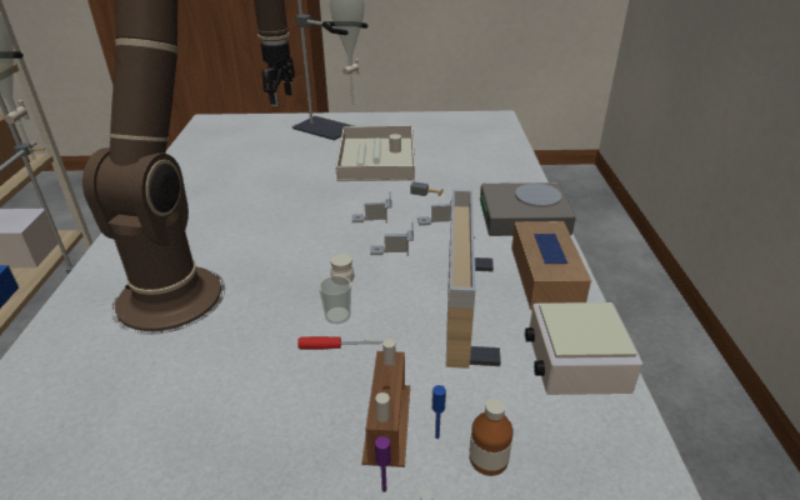

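```bash
python3 - <<'E'
from h import *
np.set_printoptions(precision=3,suppress=True)
crop('top0',190,145,266,110,3,'t1'); crop('side0',270,140,130,160,3,'s1')
a=cv2.imread('pics/t1.png'); b=cv2.imread('pics/side0.png')[140:300,260:410]
b=cv2.resize(b,None,fx=5/3.2,fy=5/3.2,interpolation=2)
cv2.imwrite('pics/t1.png',np.vstack([a,np.hstack([b,np.zeros((b.shape[0],a.shape[1]-b.shape[1],3),np.uint8)])]))
c=load('top0')
for n,u,v,z in [('A tongue',277,209,.062),('A eye',282,245,.008),('B',271,275,.062),('Beye',275,310,.008),('C',332,253,.062),('Ceye',334,286,.008),('pl L front',340,205,.19),('pl R front',484,211,.19),('foot L',342,222,0),('foot R',479,227,0),('rod1',517,256,.134),('rod2',565,257,.134),('beaker',427,300,.085),('jar',375,305,.055)]:
    print(n,onz(c,u*.8,v*.8,z))
E
```

```text
A tongue [0.67  0.311 0.062]
A eye [0.583 0.309 0.008]
B [0.492 0.327 0.062]
Beye [0.406 0.328 0.008]
C [0.542 0.167 0.062]
Ceye [0.463 0.169 0.008]
pl L front [0.634 0.131 0.19 ]
pl R front [ 0.601 -0.218  0.19 ]
foot L [0.642 0.143 0.   ]
foot R [ 0.609 -0.237  0.   ]
rod1 [ 0.497 -0.301  0.134]
rod2 [ 0.488 -0.421  0.134]
beaker [ 0.404 -0.073  0.085]
jar [0.401 0.06  0.055]
```

View pics/t1.png

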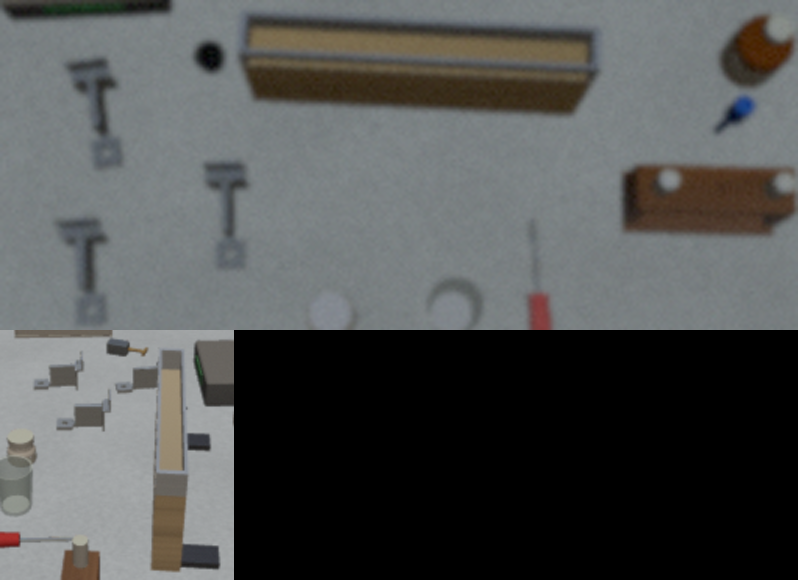

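```bash
cat >> h.py <<'E'
from scipy.spatial.transform import Rotation as Ro
def to(P,yaw=None,cmd=None):
    """shift (cm, tool axes) and turn to bring the TCP to P with tool-y yaw (deg) ; pose=measured or cmd (pos,quat)"""
    s=robot.sense(); p,q=(s['eef_pos'],s['tcp_rot']) if cmd is None else cmd
    R=Ro.from_quat(np.roll(q,-1)).as_matrix(); cur=np.degrees(np.arctan2(-R[0,1],R[1,1]))
    t=0 if yaw is None else -((yaw-cur+90)%180-90)
    print('cur',p.round(4),'yaw',round(cur,2),'shift cm',(R.T@(np.array(P)-p)*100).round(2),'turn',round(t,2))
E
python3 -c "
from h import *
to([.47,.20,.27],-3)"
```

```text
cur [0.1874 0.5957 0.2305] yaw -17.46 shift cm [-38.83 -29.28  -3.9 ] turn -14.46
```

Emit:
{"fn": "play_rows", "kwargs": {"increments": [[8.5, [-38.8, -29.3, -3.9], -14.5], [8.5, [-38.8, -29.3, -3.9], -14.5], [8.5, [-38.8, -29.3, -3.9], -14.5], [8.5, [-38.8, -29.3, -3.9], -14.5], [8.5, [-38.8, -29.3, -3.9], -14.5], [8.5, [-38.8, -29.3, -3.9], -14.5], [8.5, [-38.8, -29.3, -3.9], -14.5], [8.5, [-38.8, -29.3, -3.9], -14.5], [8.5, [-38.8, -29.3, -3.9], -14.5], [8.5, [-38.8, -29.3, -3.9], -14.5], [8.5, [-38.8, -29.3, -3.9], -14.5], [8.5, [-38.8, -29.3, -3.9], -14.5]]}}

```text
clock: 1.3
eef_pos: [0.4698, 0.1996, 0.27]
tcp_rot: [-0.0, 0.027, 1.0, -0.0]
force: [-0.4, 0.0, 0.2]
gripper_width: 0.996
grasp_force: 0.0
```

```bash
python3 - <<'E'
from h import *
np.set_printoptions(precision=3,suppress=True)
to([.47,.20,.27],-3)
c=snap('wrist','w0'); R=c['world_to_cam']; print(-R[:3,:3].T@R[:3,3],R[2,:3],c['camera_matrix'][0,0])
E
```

```text
cur [0.47 0.2  0.27] yaw -3.09 shift cm [-0.01  0.04  0.  ] turn -0.09
[0.387 0.205 0.414] [ 0.323 -0.017 -0.946] 302.2086221197103
```

View pics/w0.png

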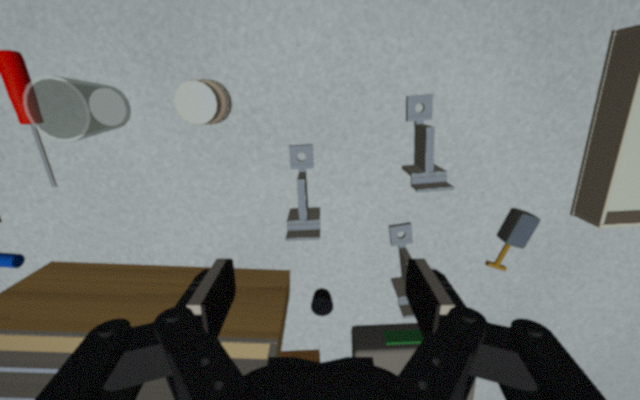

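```bash
python3 - <<'E'
from h import *
im=cv2.imread('pics/w0.png')
def k(x,y): return cv2.resize(im[y:y+120,x:x+80],None,fx=5,fy=5,interpolation=2)
cv2.imwrite('pics/w0c.png',np.hstack([k(262,130),k(388,83)]))
b=im[215:330,365:445]; cv2.imwrite('pics/w0d.png',cv2.resize(b,None,fx=5,fy=5,interpolation=2))
E
```

```text
(no output)
```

View pics/w0c.png

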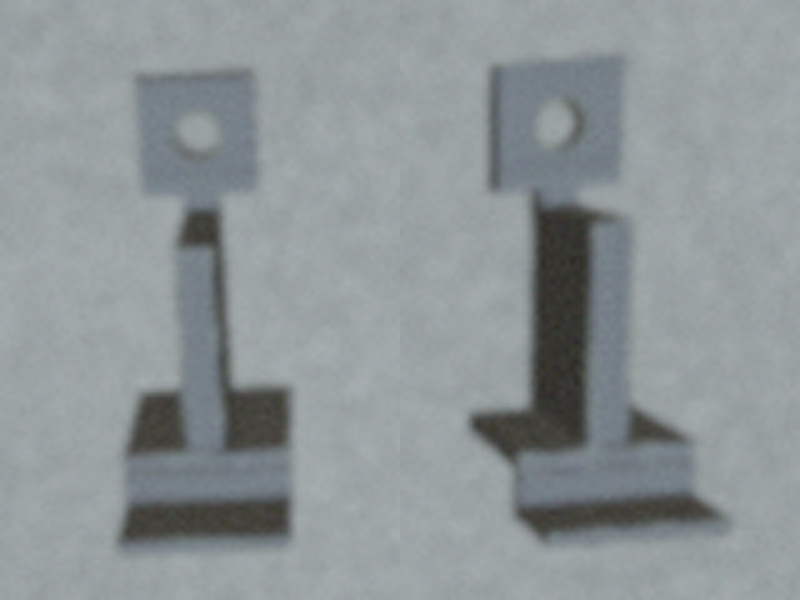

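View pics/w0d.png

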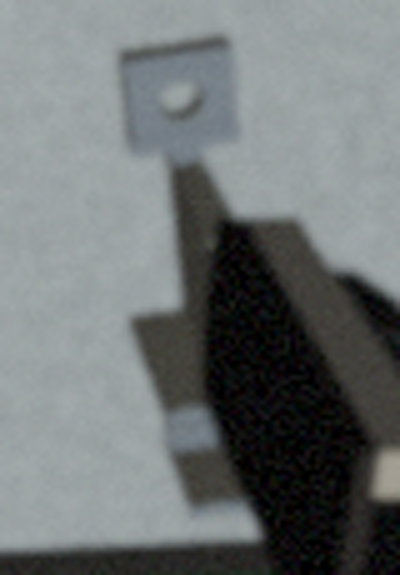

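```bash
cat > fit.py <<'E'
from h import *
from scipy.optimize import least_squares
EYE=[(-96,-16,8),(-96,16,8),(-64,16,8),(-64,-16,8)]
MOD=EYE+[(-60,-5,50),(-60,5,50),(-5,-22,50),(-5,22,50),(8,-22,50),(8,22,50)]
def T(p,M,z=0):
    c,s=np.cos(p[2]),np.sin(p[2]); M=np.array(M,float)/1000
    return np.c_[p[0]+c*M[:,0]-s*M[:,1],p[1]+s*M[:,0]+c*M[:,1],z+M[:,2]]
def fit(c,M,U,x0,z=0):
    U=np.array(U,float)
    f=lambda p:(np.array([px(c,P) for P in T(p,M,z)])-U).ravel()
    r=least_squares(f,x0,loss='soft_l1'); print('pose',r.x[:2].round(4),'yaw',np.degrees(r.x[2]).round(2),'res',r.fun.round(1)); return r.x
E
python3 - <<'E'
from fit import *
c=load('w0')
C=[(137,78),(255,72),(258,188),(142,193),(178,245),(215,245),(126,455),(292,450),(127,500),(291,498)]
p=fit(c,MOD,[(262+u/5,130+v/5) for u,v in C],[.55,.17,0]); print('grip',T(p,[(-36,0,34)]),'eye',T(p,[(-80,0,8)]))
B=[(500,67),(624,57),(622,180),(502,187),(592,222),(630,218),(515,458),(690,445),(518,507),(693,497)]
p=fit(c,MOD,[(388+(u-400)/5,83+v/5) for u,v in B],[.49,.32,0]); print('grip',T(p,[(-36,0,34)]),'eye',T(p,[(-80,0,8)]))
t=load('top0')
F=[(0,185,190),(0,-185,190),(0,185,0),(0,-185,0)]
fit(t,F,[(190+u/3,145+v/3) for u,v in[(243,63),(595,73),(254,99),(575,113)]],[.62,-.04,-.09])
E
```

```text
pose [0.5438 0.1751] yaw -0.87 res [-0.1 -0.   0.1  0.2  0.6  0.5  0.5  0.4 -0.7  0.5 -0.1  0.2 -0.6 -0.3
 -0.1 -0.5 -0.1 -0.2  0.5 -1. ]
grip [[0.50776795 0.17563392 0.034     ]] eye [[0.46377299 0.17629936 0.008     ]]
pose [0.489  0.3348] yaw 1.3 res [-0.2 -0.2  0.4 -0.2 -0.3  1.1 -1.   1.6  0.1  0.3  1.1  0.4  0.1 -0.5
  0.9 -0.6 -0.7 -0.3 -0.3 -0.9]
grip [[0.45300101 0.3339943  0.034     ]] eye [[0.40901238 0.3329941  0.008     ]]
pose [ 0.6172 -0.0452] yaw -4.77 res [-1.8 -1.6  2.6 -0.9  0.3  2.3 -0.3  1.1]
```

```bash
python3 -c "
from h import *
to([.508,.1755,.016],-.9)"
```

```text
cur [0.4692 0.2008 0.2699] yaw -2.95 shift cm [-4.03 -2.33 25.39] turn -2.05
```

Emit:
{"fn": "play_rows", "kwargs": {"increments": [[5, [-4, -2.3, 5], -2], [5, [-4, -2.3, 10], -2], [5, [-4, -2.3, 15], -2], [5, [-4, -2.3, 19], -2], [5, [-4, -2.3, 22], -2], [5, [-4, -2.3, 24], -2], [5, [-4, -2.3, 25.3], -2], [5, [-4, -2.3, 25.3], -2]]}}

```text
clock: 2.15
eef_pos: [0.5069, 0.1761, 0.0157]
tcp_rot: [-0.002, 0.007, 1.0, -0.0]
force: [-0.3, -0.1, -0.6]
gripper_width: 0.587
grasp_force: 0.0
```

Emit:
{"fn": "play_rows", "kwargs": {"increments": [[0, [0, 0, 0], 0], [0, [0, 0, 0], 0], [0, [0, 0, 0], 0], [0, [0, 0, 0], 0], [0, [0, 0, 0], 0], [0, [0, 0, 0], 0], [0, [0, 0, 0], 0], [0, [0, 0, 0], 0]], "squeeze": 60}}

```text
clock: 2.95
eef_pos: [0.5095, 0.1757, 0.0187]
tcp_rot: [0.001, 0.008, 1.0, 0.001]
force: [-1.2, -0.0, 7.4]
gripper_width: 0.106
grasp_force: 59.7
```

```bash
python3 -c "
from h import *
s=robot.sense();print(s['eef_pos'],s['force'],s['gripper_width']*85,s['grasp_force'])
snap('side','s2');crop('side0',0,0,2,2,1,'x');crop('s2',270,130,150,120,5,'s2c')
to([.5,.05,.3],-4.8)"
```

```text
[0.50953064 0.17569447 0.01874238] [-1.20879903 -0.01891594  7.39272089] 8.981333555733698 59.745447635650635
cur [0.5095 0.1757 0.0187] yaw -0.97 shift cm [  0.68 -12.55 -28.15] turn 3.83
```

View pics/s2c.png

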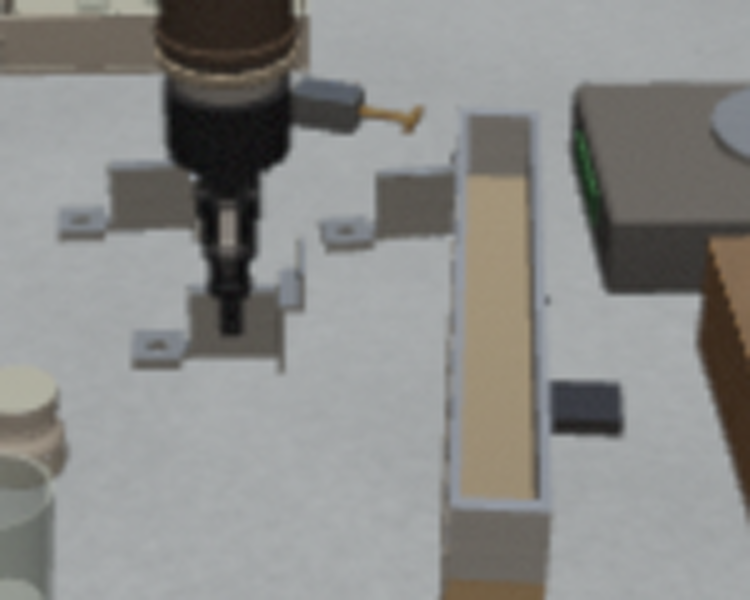

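Emit:
{"fn": "play_rows", "kwargs": {"increments": [[0, [0, 0, -5], 0], [0, [0, 0, -10], 0], [0, [0, 0, -15], 0], [0, [0, 0, -20], 0], [0, [1, -5, -25], 1], [0, [2, -10, -28], 2], [0, [3, -15, -28], 4], [0, [4, -20, -28], 4], [0, [5, -25, -28], 4], [0, [5, -30, -28], 4], [0, [5, -32.5, -28], 4], [0, [5, -32.5, -28], 4]]}}

```text
clock: 4.2
eef_pos: [0.4513, -0.1557, 0.2983]
tcp_rot: [0.001, 0.048, 0.999, -0.001]
force: [-0.1, 0.6, -0.6]
gripper_width: 0.107
grasp_force: 58.9
```

```bash
python3 - <<'E'
from h import *
s=robot.sense();print(s['eef_pos'],s['force'],s['gripper_width']*85,s['grasp_force'])
snap('wrist','w1'); a=cv2.imread('pics/w1.png');cv2.imwrite('pics/w1b.png',cv2.resize(a,(800,500),interpolation=2))
E
```

```text
[ 0.45128379 -0.15565444  0.29826361] [-0.12229185  0.62245277 -0.55239981] 9.094868834342556 58.854568004608154
```

View pics/w1b.png

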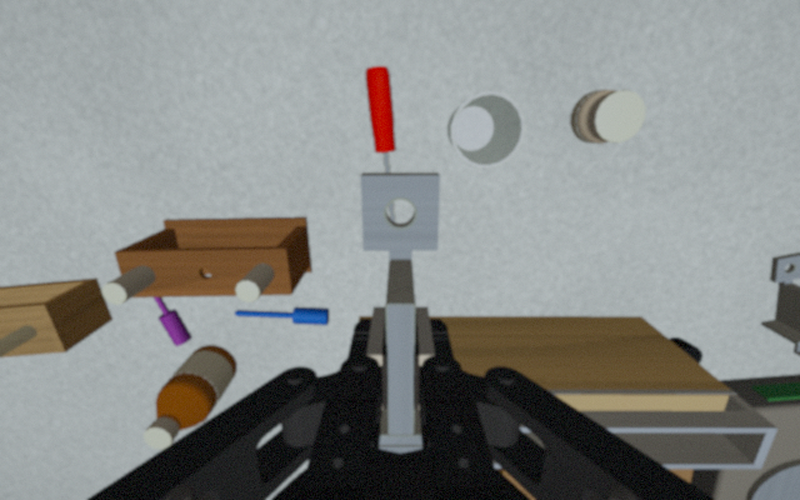

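```bash
python3 - <<'E'
from h import *
crop('w1',440,245,200,140,4,'w1c')
E
```

```text
(no output)
```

View pics/w1c.png

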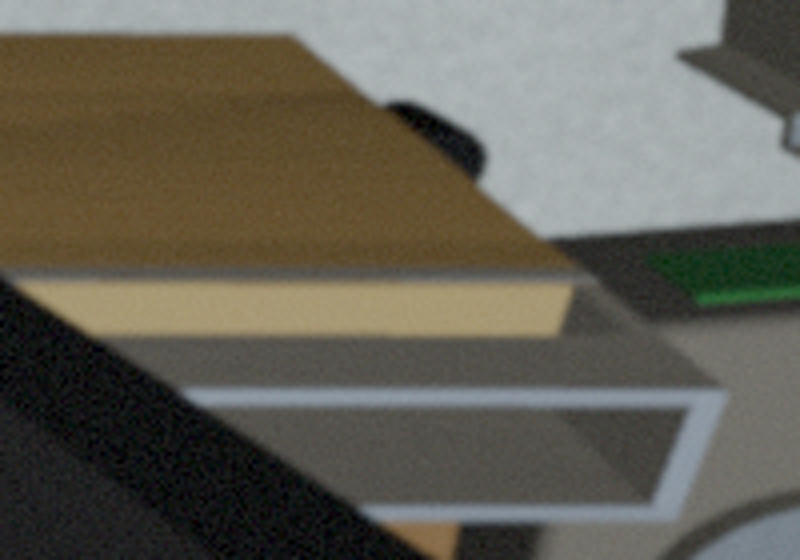

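```bash
python3 - <<'E'
from fit import *
c=load('w1')
pts=[(0,185,0),(0,177,150),(0,185,190),(5,177,190)]
U=[(440+u/4,245+v/4) for u,v in[(293,36),(575,283),(727,387),(692,406)]]
L=[((0,80,150),281),((0,80,170),336),((0,80,190),388),((0,90,0),36)] # row only, at left part
def f(p):
    a=np.array([px(c,P) for P in T(p,pts)])-U
    b=[px(c,P)[1]-(245+v/4) for P,v in zip(T(p,[l[0] for l in L]),[l[1] for l in L])]
    return np.r_[a.ravel(),b]
r=least_squares(f,[.62,-.04,-.08]); p=r.x
print(p[:2],np.degrees(p[2]),f(p).round(1))
np.save('panel.npy',p)
# bracket in hand: hole & rib
s=robot.sense(); print(s['eef_pos'])
print('eye hole at z:', [onz(c,400*.8,211*.8,z) for z in (.26,.28,.29)])
for y in(-110,0,110): print(y,T(p,[(0,y,150)]))
cam=c['world_to_cam'];print(-cam[:3,:3].T@cam[:3,3]-s['eef_pos'])
E
```

```text
[ 0.62608306 -0.03819091] -5.508193596247425 [ 0.  -0.8 -0.5  0.4  0.4  0.7  0.  -0.3  0.8 -0.5  0.3 -0.9]
[ 0.45189376 -0.15287317  0.29790931]
eye hole at z: [array([ 0.41105396, -0.15081984,  0.26      ]), array([ 0.40636801, -0.15032819,  0.28      ]), array([ 0.40402503, -0.15008236,  0.29      ])]
-110 [[ 0.61552437 -0.14768298  0.15      ]]
0 [[ 0.62608306 -0.03819091  0.15      ]]
110 [[0.63664175 0.07130116 0.15      ]]
[-0.08351539  0.00653084  0.14423331]
```

```bash
cat >> h.py <<'E'
def pp(X,y,Z):
    """grasp target in panel frame, mm (Z above table)"""
    p=np.load('panel.npy'); c,s=np.cos(p[2]),np.sin(p[2])
    q=robot.sense()['eef_pos']; d=q[:2]-p[:2]
    print('now panel X,y,Z', (1000*np.array([c*d[0]+s*d[1],-s*d[0]+c*d[1],q[2]+.019])).round(1))
    to([p[0]+(c*X-s*y)/1000,p[1]+(s*X+c*y)/1000,Z/1000-.019],np.degrees(p[2]))
E
python3 -c "
from h import *
pp(-60,-110,219)"
```

```text
now panel X,y,Z [-162.4 -130.9  316.9]
cur [ 0.4519 -0.1529  0.2979] yaw -5.37 shift cm [-10.23   2.07   9.8 ] turn 0.14
```

Emit:
{"fn": "play_rows", "kwargs": {"increments": [[0, [-4, 1, 4], 0], [0, [-8, 2.1, 8], 0], [0, [-10.2, 2.1, 9.8], 0.2], [0, [-10.2, 2.1, 9.8], 0.2], [0, [-10.2, 2.1, 9.8], 0.2], [0, [-10.2, 2.1, 9.8], 0.2]]}}

```text
clock: 4.85
eef_pos: [0.5562, -0.1365, 0.2003]
tcp_rot: [0.0, 0.045, 0.999, 0.0]
force: [-0.3, 0.4, -1.3]
gripper_width: 0.106
grasp_force: 58.8
```

```bash
python3 -c "
from h import *
snap('side','s3');pp(-34.3,-110,219)
crop('s3',310,140,160,110,5,'s3c')"
```

```text
now panel X,y,Z [ -60.  -104.8  219.8]
cur [ 0.5563 -0.1367  0.2008] yaw -5.18 shift cm [-2.56 -0.54  0.09] turn 0.33
```

View pics/s3c.png

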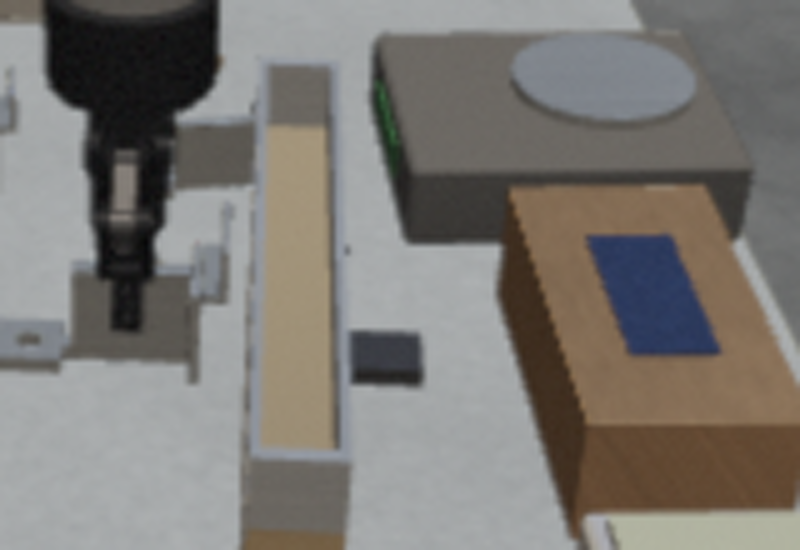

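Emit:
{"fn": "play_rows", "kwargs": {"increments": [[0, [-1.5, -0.4, 0.1], 0], [0, [-2.5, -0.4, 0.1], 0], [0, [-2.5, -0.4, 0.1], 0], [0, [-2.85, -0.4, -0.25], 0], [0, [-3.2, -0.4, -0.6], 0], [0, [-3.6, -0.4, -0.9], 0], [0, [-4, -0.4, -1.2], 0], [0, [-4.4, -0.4, -1.35], 0], [0, [-4.85, -0.4, -1.5], 0], [0, [-5.4, -0.4, -1.6], 0], [0, [-6, -0.4, -1.7], 0], [0, [-6, -0.4, -1.7], 0]], "squeeze": 25}}

```text
clock: 6.1
eef_pos: [0.6122, -0.146, 0.2158]
tcp_rot: [-0.004, 0.046, 0.999, 0.001]
force: [-9.2, 1.0, -1.6]
gripper_width: 0.108
grasp_force: 57.8
```

```bash
python3 -c "
from h import *
snap('side','s4');pp(-60,-110,240)
crop('s4',320,125,110,80,7,'s4c')"
```

```text
now panel X,y,Z [  -3.5 -108.6  234.8]
cur [ 0.6122 -0.146   0.2158] yaw -5.22 shift cm [ 5.66 -0.11 -0.48] turn 0.28
```

View pics/s4c.png

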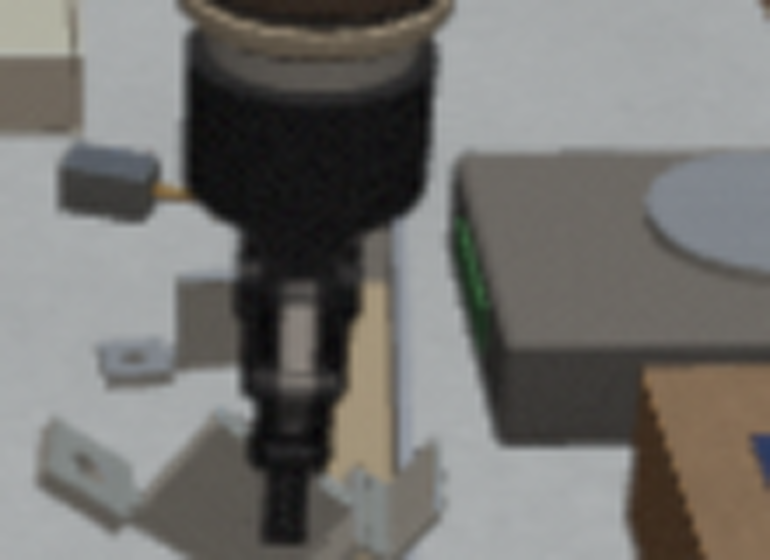

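Emit:
{"fn": "play_rows", "kwargs": {"increments": [[0, [1, 0, -0.3], 0], [0, [3, 0, -0.5], 0.3], [0, [6.6, 0, -0.5], 0.3], [0, [6.6, 0, -0.5], 0.3], [0, [6.6, 0, -0.5], 0.3]], "squeeze": 60}}

```text
clock: 6.65
eef_pos: [0.5503, -0.1402, 0.2229]
tcp_rot: [0.002, 0.048, 0.999, 0.0]
force: [0.5, 0.8, -1.0]
gripper_width: 0.107
grasp_force: 58.6
```

```bash
python3 -c "
from h import *
snap('side','s5');pp(-60,-110,240)
crop('s5',300,150,100,75,8,'s5c')"
```

```text
now panel X,y,Z [ -64.9 -108.6  241.7]
cur [ 0.551  -0.1401  0.2227] yaw -5.45 shift cm [-0.49 -0.14  0.17] turn 0.06
```

View pics/s5c.png

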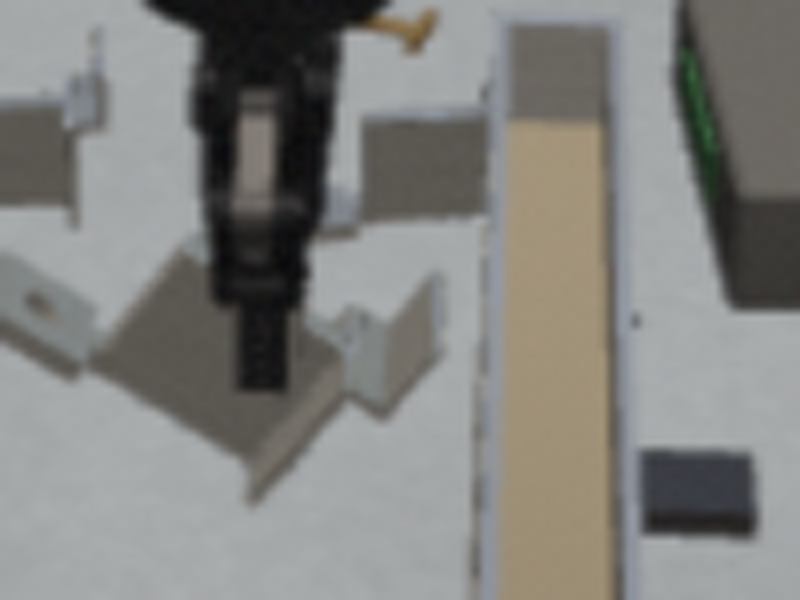

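```bash
cat > fit2.py <<'E'
from fit import *
pan=np.load('panel.npy')
def B(q,M):
    """bracket pts, q=[X,y,Z(mm) origin in panel frame, theta deg front-up, yaw deg] -> world"""
    M=np.array(M,float); a=np.radians(q[3]); c,s=np.cos(a),np.sin(a)
    m=np.c_[c*M[:,0]+s*M[:,2],M[:,1],-s*M[:,0]+c*M[:,2]]; w=np.radians(q[4])
    m=np.c_[np.cos(w)*m[:,0]-np.sin(w)*m[:,1],np.sin(w)*m[:,0]+np.cos(w)*m[:,1],m[:,2]]
    return T(pan,m+np.array(q[:3]))
def fitB(c,M,U,q0,free=(0,1,2,3)):
    U=np.array(U,float); free=list(free); q=np.array(q0,float)
    def f(v):
        q[free]=v; return (np.array([px(c,P) for P in B(q,M)])-U).ravel()
    r=least_squares(f,q[free],loss='soft_l1'); f(r.x); print('X,y,Z,th,yaw',q.round(1),'res',r.fun.round(1)); return q
E
python3 - <<'E'
from fit2 import *
c=load('s5')
M=[(0,-22,0),(8,-22,50),(8,-22,74),(8,22,74),(8,22,50),(-60,-5,50),(-60,-5,0),(-64,-16,0)]
U=[(300+u/8,150+v/8) for u,v in [(250,505),(385,415),(440,355),(437,270),(387,318),(183,250),(90,362),(78,380)]]
q=fitB(c,M,U,[-63,-109,192,45,0])
q=fitB(c,M,U,[-63,-109,192,45,0],(0,2,3))
E
```

```text
X,y,Z,th,yaw [ -64.7 -105.2  189.1   36.2    0. ] res [ 0.4  0.3 -0.3 -0.7 -0.6 -0.2  0.2 -0.1  0.1  0.8  1.  -0.2 -0.1  0.3
 -0.6 -0.2]
X,y,Z,th,yaw [ -64.5 -109.   191.6   36.2    0. ] res [ 0.4  0.3 -0.3 -0.7 -0.5 -0.2  0.3 -0.1  0.1  0.8  1.  -0.3 -0.2  0.3
 -0.7 -0.2]
```

Emit:
{"fn": "play_rows", "kwargs": {"increments": [[0, [-2, 0, 0.65], 0], [0, [-5, 0, 0.65], 0], [0, [-5.8, 0, 0.65], 0], [0, [-6.1, 0, 0.65], 0], [0, [-6.5, 0, 0.6], 0], [0, [-6.9, 0, 0.55], 0], [0, [-7.2, 0, 0.5], 0], [0, [-7.2, 0, 0.5], 0], [0, [-6.2, 0, 0.3], 0], [0, [-3, 0, 0.2], 0], [0, [0, 0, 0], 0], [0, [0, 0, 0], 0]]}}

```text
clock: 7.9
eef_pos: [0.547, -0.141, 0.2221]
tcp_rot: [0.0, 0.049, 0.999, 0.0]
force: [0.2, -0.2, -0.8]
gripper_width: 0.108
grasp_force: 58.7
```

```bash
python3 -c "
from h import *
snap('side','s6');pp(-60,-110,240)
crop('s6',300,150,100,75,8,'s6c')"
```

```text
now panel X,y,Z [ -66.7 -109.3  241.4]
cur [ 0.5492 -0.1406  0.2224] yaw -5.52 shift cm [-0.67 -0.06  0.14] turn -0.01
```

View pics/s6c.png

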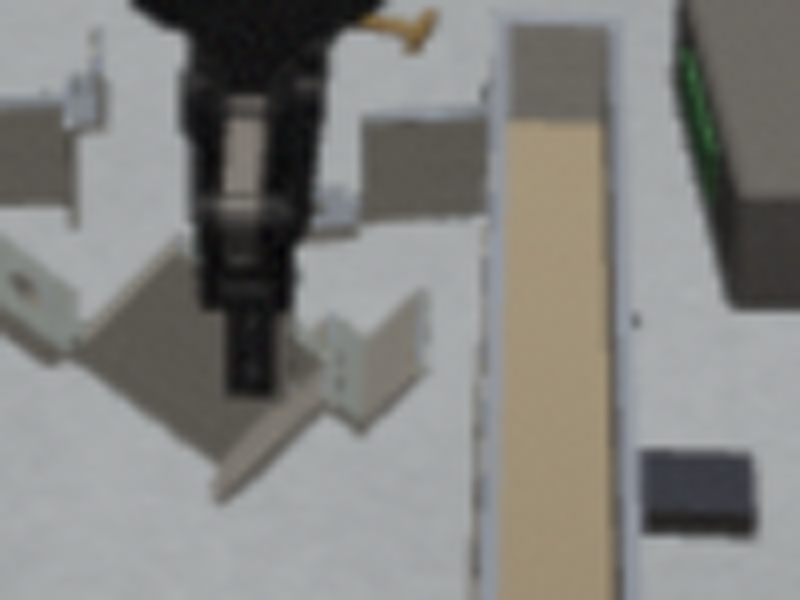

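```bash
python3 - <<'E'
from fit2 import *
c=load('s6')
M=[(0,-22,0),(8,-22,50),(8,-22,74),(8,22,74),(8,22,50),(-60,-5,50),(-60,-5,0)]
U=[(300+u/8,150+v/8) for u,v in [(215,507),(362,433),(425,370),(425,288),(362,338),(180,238),(72,352)]]
q=fitB(c,M,U,[-63,-109,192,45,0],(0,2,3))
d=np.array([-66.7-q[0],241.4-q[2]]);a=np.radians(q[3]);print('g',np.cos(a)*d[0]-np.sin(a)*d[1],np.sin(a)*d[0]+np.cos(a)*d[1])
# calib check: panel lip edges in s6: lip top front/back & outer corner projections
for P in [(0,-185,190),(0,185,190),(45,-185,190),(45,185,190)]: print(P,(px(c,T(pan,[P])[0])-[300,150])*8)
E
```

```text
X,y,Z,th,yaw [ -74.6 -109.   191.1   42.8    0. ] res [ 0.4  0.1 -0.3 -1.2 -0.6  0.4 -0.1  0.   0.5 -0.1  0.8  0.8 -0.6 -0.3]
g -28.37122070494219 42.29268001084709
(0, -185, 190) [476.96509832 638.39679932]
(0, 185, 190) [4.91880549e+02 2.02722664e-01]
(45, -185, 190) [643.45595382 645.94867855]
(45, 185, 190) [619.33275788   4.23240959]
```

```bash
python3 - <<'E'
from fit2 import *
c=load('s3')
M=[(0,-22,0),(-5,-5,50),(-60,-5,50),(-60,-5,0),(12,-22,46)]
U=[(310+u/5,140+v/5) for u,v in [(193,382),(190,275),(75,265),(70,357),(218,300)]]
q=fitB(c,M,U,[-25.7,-105,183,0,0],(0,2,3)); print(-60-q[0],219.8-q[2])
c=load('s2'); s2g=[.5095,.1757,.0187]
M=[(-60,-5,50),(-60,-5,0),(0,-22,0),(-5,-5,50)]
U=[(270+u/5,130+v/5) for u,v in [(190,290),(187,355),(282,373),(280,290)]]
fit(c,M,U,[.544,.175,0])
E
```

```text
X,y,Z,th,yaw [ -24.7 -105.   181.7    0.5    0. ] res [ 0.5  0.3 -0.1 -0.7 -1.3  0.2 -0.4 -0.3  1.6  0.4]
-35.344535376005126 38.12512479664787
pose [0.547  0.1715] yaw -4.1 res [-0.5 -0.4  0.5  0.1  0.5  0.1 -0.5  0.1]
```

```bash
cat > clr.py <<'E'
import numpy as np, cv2
# profile polygons mm (x,z) bracket ; obstacles groove coords
PL=[np.array(a,float) for a in ([(-5,0),(0,0),(0,50),(-5,50)],[(0,46),(12,46),(12,50),(0,50)],[(8,46),(12,46),(12,74),(8,74)])]
OB=[np.array(a,float) for a in ([(0,20),(5,20),(5,40),(0,40)],[(0,-150),(45,-150),(45,0),(0,0)],[(40,-150),(45,-150),(45,40),(40,40)])]
def den(p,n=40): return np.vstack([np.linspace(p[i],p[(i+1)%4],n,endpoint=False) for i in range(4)])
OD=[den(o) for o in OB]; PD=[den(p) for p in PL]
def clear(O,th):
    a=np.radians(th);R=np.array([[np.cos(a),np.sin(a)],[-np.sin(a),np.cos(a)]]); m=99
    for p,pd in zip(PL,PD):
        w=(p@R.T+O).astype(np.float32)
        for o,od in zip(OB,OD):
            m=min(m,-max(cv2.pointPolygonTest(w,tuple(map(float,q)),True) for q in od))
            m=min(m,-max(cv2.pointPolygonTest(o.astype(np.float32),tuple(map(float,q)),True) for q in (pd@R.T+O)))
    return m
E
python3 - <<'E'
from clr import *
from scipy.optimize import minimize
d=np.array([-28.4,42.3]); O=np.array([-37,-17.9])
print('at insert',clear(O,42.8), 'mid',[round(clear((np.array([-37-.679*k,-17.9-.734*k])),42.8),1) for k in (5,10,15,20,25,31)])
print('lowered',[round(clear(O+[dx,-6],42.8),1) for dx in(-4,0,4,8)])
for th in (42.8,36,30,24,18,12,6,3,0):
    r=max((minimize(lambda v:-clear(v,th),O+np.array(k),method='Nelder-Mead',options=dict(xatol=.1,fatol=.05)) for k in((0,0),(4,-4))),key=lambda r:-r.fun)
    O=r.x;a=np.radians(th);R=np.array([[np.cos(a),np.sin(a)],[-np.sin(a),np.cos(a)]])
    print(th,O.round(1),'clear',-round(r.fun,1),'grasp',(R@d+O+[0,150]).round(1))
E
python3 -c "
from h import *
pp(-85,-110,241)"
```

```text
at insert 2.9341717150127877 mid [2.9, 2.9, 2.9, 3.0, 3.0, 3.0]
lowered [1.9, 1.7, 1.7, 1.7]
42.8 [-36.9 -20.7] clear 4.9 grasp [-29.  179.6]
36 [-31.5 -25.2] clear 5.0 grasp [-29.6 175.8]
30 [-26.2 -28.6] clear 5.2 grasp [-29.7 172.2]
24 [-20.6 -31.6] clear 5.5 grasp [-29.3 168.6]
18 [-16.3 -34.8] clear 4.7 grasp [-30.2 164.2]
12 [-11.7 -37.5] clear 3.6 grasp [-30.7 159.7]
6 [ -6.9 -41.1] clear 2.6 grasp [-30.7 154. ]
3 [ -3.8 -33. ] clear 2.0 grasp [-29.9 160.7]
0 [ -1.5 -35.5] clear 1.5 grasp [-29.9 156.8]
now panel X,y,Z [ -66.7 -109.3  241.4]
cur [ 0.5492 -0.1406  0.2224] yaw -5.52 shift cm [ 1.83 -0.07  0.03] turn -0.01
```

Emit:
{"fn": "play_rows", "kwargs": {"increments": [[0, [1.8, 0, 0], 0], [0, [1.8, 0, 4], 0], [0, [1.8, 0, 8], 0], [0, [1.3, 0, 9.35], 0], [0, [0, 0, 9.35], 0], [0, [-0.55, 0, 9.35], 0], [0, [-0.55, 0, 9.35], 0]]}}

```text
clock: 8.65
eef_pos: [0.5575, -0.1411, 0.1286]
tcp_rot: [0.001, 0.047, 0.999, -0.0]
force: [0.4, -0.6, -1.7]
gripper_width: 0.11
grasp_force: 58.6
```

```bash
python3 -c "
from h import *
snap('side','s7');pp(-29,-110,181)
print(robot.sense()['force'])"
```

```text
now panel X,y,Z [ -59.2 -109.   147.5]
cur [ 0.5567 -0.141   0.1285] yaw -5.46 shift cm [-3.03 -0.1  -3.34] turn 0.05
[-0.24924688 -1.01095297 -1.59402847]
```

Emit:
{"fn": "play_rows", "kwargs": {"increments": [[0, [-0.6, 0, -0.65], 0], [0, [-1.2, 0, -1.3], 0], [0, [-1.8, 0, -1.95], 0], [0, [-2.4, 0, -2.6], 0], [0, [-2.9, 0, -3.15], 0], [0, [-3.2, 0, -3.45], 0], [0, [-3.2, 0, -3.45], 0], [0, [-3.2, 0, -3.3], 0], [0, [-3.2, 0, -3.3], 0]]}}

```text
clock: 9.6
eef_pos: [0.5873, -0.1438, 0.1604]
tcp_rot: [-0.0, 0.048, 0.999, 0.0]
force: [-0.3, 0.2, -1.4]
gripper_width: 0.104
grasp_force: 59.2
```

```bash
python3 -c "
from h import *
snap('side','s8');pp(-29,-110,181)
print(robot.sense()['force'])"
```

```text
now panel X,y,Z [ -28.4 -108.8  179.6]
cur [ 0.5874 -0.1438  0.1606] yaw -5.47 shift cm [ 0.06 -0.12 -0.14] turn 0.04
[-0.33253537  0.00845544 -1.07915255]
```

Emit:
{"fn": "play_rows", "kwargs": {"increments": [[1.4, [0, 0, 0], 0], [1.6, [0, 0, 0], 0], [1.8, [0, 0, 0], 0], [2, [0, 0, 0], 0], [2, [0, 0, 0], 0], [2, [0, 0, 0], 0], [2, [0, 0, 0], 0], [2, [0, 0, 0], 0]]}}

```text
clock: 10.45
eef_pos: [0.5875, -0.1438, 0.1608]
tcp_rot: [0.0, 0.048, 0.999, 0.0]
force: [-0.2, -0.3, 0.1]
gripper_width: 0.232
grasp_force: 0.0
```

```bash
python3 -c "
from h import *
snap('side','s9')
a=cv2.imread('pics/s8.png')[140:240,300:400];b=cv2.imread('pics/s9.png')[140:240,300:400]
cv2.imwrite('pics/v.png',cv2.resize(np.hstack([a,b]),None,fx=4,fy=4,interpolation=2))
print(robot.sense()['force'])"
```

```text
[-0.30280898 -0.46897145  0.01300856]
```

View pics/v.png

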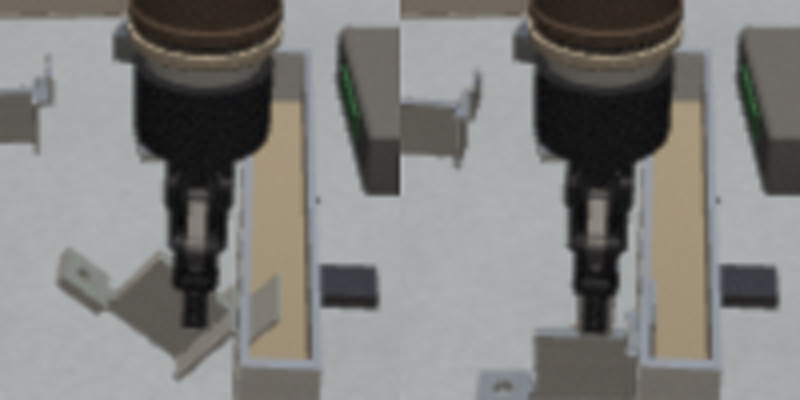

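```bash
python3 -c "
from h import *
to([.42,.15,.33],-5.5)"
```

```text
cur [ 0.5875 -0.1438  0.1608] yaw -5.46 shift cm [ 19.47  27.65 -16.92] turn 0.04
```

Emit:
{"fn": "play_rows", "kwargs": {"increments": [[2, [0, 0, -3], 0], [2, [0, 0, -8], 0], [2, [0, 0, -13], 0], [2, [3, 3, -16.9], 0], [2, [6, 8, -16.9], 0], [2, [10, 12, -16.9], 0], [2, [13, 16, -16.9], 0], [2, [16, 20, -16.9], 0], [2, [19.5, 24, -16.9], 0], [2, [19.5, 27.6, -16.9], 0], [2, [19.5, 27.6, -16.9], 0], [2, [19.5, 27.6, -16.9], 0]]}}

```text
clock: 11.7
eef_pos: [0.4193, 0.1508, 0.3298]
tcp_rot: [0.0, 0.046, 0.999, 0.0]
force: [0.5, 0.0, -0.7]
gripper_width: 0.235
grasp_force: 0.0
```

```bash
cat > edge.py <<'E'
from fit2 import *
from scipy.optimize import minimize
Q=lambda *a:[(a[i],a[(i+1)%len(a)]) for i in range(len(a))]
SEG=Q(*EYE)+Q((-60,-5,50),(-60,5,50),(-5,5,50),(-5,-5,50))+Q((-5,-22,50),(-5,22,50),(8,22,50),(8,-22,50))+Q((8,-22,74),(8,22,74),(12,22,74),(12,-22,74))
PTS=np.vstack([np.linspace(a,b,14) for a,b in SEG]); 
HOLE=np.array([(-80+6*np.cos(t),6*np.sin(t),8) for t in np.linspace(0,6.28,24)]); PTS=np.vstack([PTS,HOLE])
def dmap(img,lo=25,hi=60):
    g=cv2.GaussianBlur(cv2.cvtColor(img,cv2.COLOR_RGB2GRAY),(3,3),0)
    g=cv2.resize(g,None,fx=3,fy=3,interpolation=2)
    return np.minimum(cv2.distanceTransform(255-cv2.Canny(g,lo,hi),cv2.DIST_L2,5)/3,4)
def proj(c,W):
    h=np.c_[W,np.ones(len(W))]@c['world_to_cam'].T; q=h[:,:3]@c['camera_matrix'].T; return q[:,:2]/q[:,2:]
def score(c,D,W):
    u=np.round(proj(c,W)*3+1).astype(int); ok=(u[:,0]>=0)&(u[:,0]<D.shape[1])&(u[:,1]>=0)&(u[:,1]<D.shape[0])
    v=np.full(len(u),4.); v[ok]=D[u[ok,1],u[ok,0]]; return v.mean()
def find(c,D,x0,r=.03,n=13,yr=25):
    g=[(score(c,D,T((x,y,np.radians(w)),PTS)),x,y,w) for x in np.linspace(x0[0]-r,x0[0]+r,n) for y in np.linspace(x0[1]-r,x0[1]+r,n) for w in np.arange(x0[2]-yr,x0[2]+yr+.1,4)]
    g.sort(); best=None
    for s in g[:8]:
        f=lambda v:score(c,D,T((v[0],v[1],v[2]),PTS))
        m=minimize(f,[s[1],s[2],np.radians(s[3])],method='Nelder-Mead',options=dict(initial_simplex=[[s[1]+a,s[2]+b,np.radians(s[3]+w)] for a,b,w in((0,0,0),(.004,0,0),(0,.004,0),(0,0,4))]))
        if best is None or m.fun<best.fun: best=m
    return best.x[:2].round(4),np.degrees(best.x[2]).round(2),round(best.fun,2)
E
python3 - <<'E'
from edge import *
c=load('w0');D=dmap(c['color'])
print('val C',find(c,D,(.55,.17,0)),'(.5438,.1751,-.87)'); print('val B',find(c,D,(.49,.32,0)),'(.489,.3348,1.3)')
c=snap('wrist','w2');D=dmap(c['color']);print(robot.sense()['eef_pos'])
print('B',find(c,D,(.5,.335,0),.06,25,30)); print('A',find(c,D,(.67,.315,0),.04,17))
E
```

```text
val C (array([0.5427, 0.1746]), np.float64(-1.09), np.float64(1.73)) (.5438,.1751,-.87)
val B (array([0.4874, 0.3334]), np.float64(2.72), np.float64(1.42)) (.489,.3348,1.3)
[0.41977839 0.1492133  0.32978782]
B (array([0.5084, 0.3087]), np.float64(-6.95), np.float64(1.4))
A (array([0.6652, 0.3227]), np.float64(7.35), np.float64(1.48))
```

```bash
python3 - <<'E'
from edge import *
c=load('w0'); print('A eye by w0',onz(c,401,234.4,.008),'vs',T((.6652,.3227,np.radians(7.35)),[(-80,0,8)]))
U=[(365+u/5,215+v/5) for u,v in [(122,50),(228,40),(240,140),(132,155),(165,410),(190,500)]]
fit(c,EYE+[(-5,-22,50),(8,-22,74)],U,[.66,.32,.1])
c=load('w2');D=dmap(c['color'],15,40); print('B',find(c,D,(.508,.309,-7),.02,9,12)); print('A',find(c,D,(.665,.323,7),.02,9,12))
c=snap('side','s10');D=dmap(c['color']);print('side B',find(c,D,(.508,.309,-7),.02,9,15))
p=(.5084,.3087,np.radians(-6.95));print('grip B',T(p,[(-36,0,34)]));g=T(p,[(-36,0,34)])[0]; to([g[0],g[1],.018],-6.95)
E
```

```text
A eye by w0 [0.58696254 0.31413956 0.008     ] vs [[0.58585735 0.31246559 0.008     ]]
pose [0.6665 0.324 ] yaw 6.9 res [-0.1  1.4  0.5 -0.1 -0.2 -0.6  0.  -0.3 -0.1 -0.4  0.   0.4]
B (array([0.5084, 0.3089]), np.float64(-8.06), np.float64(0.58))
A (array([0.6667, 0.323 ]), np.float64(7.27), np.float64(1.1))
side B (array([0.5108, 0.2999]), np.float64(-5.52), np.float64(0.55))
grip B [[0.47266452 0.31305611 0.034     ]]
cur [0.4201 0.1483 0.3298] yaw -5.53 shift cm [-3.64 16.92 31.17] turn 1.42
```

Emit:
{"fn": "play_rows", "kwargs": {"increments": [[5, [-1.5, 5, 2], 1.5], [5, [-3.6, 10, 6], 2], [5, [-3.6, 14, 10], 2], [5, [-3.6, 17, 14], 2.2], [5, [-3.6, 17, 19], 2.2], [5, [-3.6, 17, 24], 2.2], [5, [-3.6, 17, 28], 2.2], [5, [-3.6, 17, 30.5], 2.2], [5, [-3.6, 17, 31.2], 2.2], [5, [-3.6, 17, 31.2], 2.2]]}}

```text
clock: 12.8
eef_pos: [0.4722, 0.3134, 0.0171]
tcp_rot: [-0.001, 0.068, 0.998, -0.001]
force: [0.9, 1.2, 0.1]
gripper_width: 0.588
grasp_force: 0.0
```

Emit:
{"fn": "play_rows", "kwargs": {"increments": [[0, [0, 0, 0], 0], [0, [0, 0, 0], 0], [0, [0, 0, 0], 0], [0, [0, 0, 0], 0], [0, [0, 0, 0], 0], [0, [0, 0, 0], 0], [0, [0, 0, 0], 0], [0, [0, 0, 0], 0]], "squeeze": 60}}

```text
clock: 13.6
eef_pos: [0.4731, 0.316, 0.02]
tcp_rot: [0.001, 0.067, 0.998, 0.001]
force: [-0.1, -0.9, 6.0]
gripper_width: 0.104
grasp_force: 59.7
```

```bash
python3 -c "
from h import *
print(robot.sense()['force']);pp(-60,0,219)"
```

```text
[-0.08940038 -0.91711727  6.03051759]
now panel X,y,Z [-186.3  337.9   39. ]
cur [0.4731 0.316  0.02  ] yaw -7.67 shift cm [-13.94 -33.24 -18.05] turn -2.16
```

Emit:
{"fn": "play_rows", "kwargs": {"increments": [[0, [0, 0, -5], 0], [0, [0, 0, -10], 0], [0, [0, -2, -15], 0], [0, [0, -7, -18.2], -1], [0, [0, -12, -18.2], -2.2], [0, [0, -17, -18.2], -2.2], [0, [-4, -21, -18.2], -2.2], [0, [-8, -25, -18.2], -2.2], [0, [-12, -29, -18.2], -2.2], [0, [-14, -33.1, -18.2], -2.2], [0, [-14, -33.1, -18.2], -2.2], [0, [-14, -33.1, -18.2], -2.2]]}}

```text
clock: 14.8
eef_pos: [0.5672, -0.0361, 0.2009]
tcp_rot: [0.001, 0.051, 0.999, -0.001]
force: [0.2, 0.3, -1.1]
gripper_width: 0.106
grasp_force: 58.8
```

```bash
python3 -c "
from h import *
snap('side','s11')
for i in range(1): print(robot.sense()['force']);pp(-34.3,0,219)"
```

```text
[-0.2357102   0.46738081 -1.936257  ]
now panel X,y,Z [-59.8  -0.8 219.5]
cur [ 0.5665 -0.0333  0.2005] yaw -5.66 shift cm [-2.55  0.09  0.06] turn -0.16
```

Emit:
{"fn": "play_rows", "kwargs": {"increments": [[0, [-1.5, 0, 0.1], 0], [0, [-2.5, 0, 0.1], 0], [0, [-2.85, 0, -0.25], 0], [0, [-3.2, 0, -0.6], 0], [0, [-3.6, 0, -0.9], 0], [0, [-4, 0, -1.2], 0], [0, [-4.4, 0, -1.35], 0], [0, [-4.85, 0, -1.5], 0], [0, [-5.4, 0, -1.6], 0], [0, [-6, 0, -1.7], 0], [0, [-6.5, 0, -1.7], 0], [0, [-7, 0, -1.7], 0]]}}

```text
clock: 16.05
eef_pos: [0.6314, -0.0358, 0.2155]
tcp_rot: [-0.005, 0.047, 0.999, 0.001]
force: [-13.4, 1.4, 1.8]
gripper_width: 0.108
grasp_force: 59.0
```

Emit:
{"fn": "play_rows", "kwargs": {"increments": [[0, [0, 0, 0], 0], [0, [0.8, 0, -0.3], 0], [0, [3, 0, -0.4], 0], [0, [7, 0, -0.4], 0], [0, [7, 0, -0.4], 0], [0, [7, 0, -0.4], 0], [0, [7, 0, -0.4], 0]]}}

```text
clock: 16.75
eef_pos: [0.5674, -0.0306, 0.2217]
tcp_rot: [0.001, 0.047, 0.999, 0.0]
force: [0.1, -0.1, -0.9]
gripper_width: 0.106
grasp_force: 58.5
```

```bash
cat > held.py <<'E'
from edge import *
# edges for the side camera (from -y, above)
S2=Q((8,-22,50),(8,-22,74),(8,22,74),(8,22,50))+[((0,-22,0),(0,-22,46)),((0,-22,46),(12,-22,46)),((12,-22,46),(12,-22,74)),((-60,-5,0),(-60,-5,50)),((-60,-5,0),(-5,-5,0)),((-60,-5,50),(-42,-5,50)),((-5,-22,0),(-5,-22,50)),((-5,-22,0),(0,-22,0)),((-5,-22,50),(0,-22,50))]+Q(*EYE)+[((-96,-16,0),(-64,-16,0)),((-64,-16,0),(-64,-16,8))]
P2=np.vstack([np.linspace(a,b,14) for a,b in S2]+[HOLE])
def held(c,q0,y,r=12):
    """fit X,Z,theta with y fixed"""
    D=dmap(c['color'],15,40); best=None
    f=lambda v:score(c,D,B([v[0],y,v[1],v[2],0],P2))
    g=sorted((f((q0[0]+a,q0[1]+b,q0[2]+t)),q0[0]+a,q0[1]+b,q0[2]+t) for a in range(-r,r+1,3) for b in range(-r,r+1,3) for t in range(-12,13,3))
    for s in g[:8]:
        v=np.array(s[1:]); m=minimize(f,v,method='Nelder-Mead',options=dict(initial_simplex=[v,v+[2,0,0],v+[0,2,0],v+[0,0,3]]))
        if best is None or m.fun<best.fun: best=m
    return best.x.round(1),round(best.fun,2)
E
python3 - <<'E'
from held import *
print('val s6 (-74.6 191.1 42.8):',held(load('s6'),(-72,192,43),-109)); print('val s5 (-64.5,191.6,36.2)',held(load('s5'),(-66,190,38),-109))
c=snap('side','s12');pp(-60,0,240);print(robot.sense()['force'])
print(held(c,(-68,191,43),-1))
E
```

```text
val s6 (-74.6 191.1 42.8): (array([-74.7, 191.5,  40.6]), np.float64(0.56))
val s5 (-64.5,191.6,36.2) (array([-64.3, 192.8,  34.1]), np.float64(0.46))
now panel X,y,Z [-59.1   1.6 240.4]
cur [ 0.5674 -0.0309  0.2214] yaw -5.42 shift cm [ 0.09 -0.16  0.04] turn 0.09
[ 0.2219623   0.53240765 -0.83566232]
(array([-68.3, 191.9,  44.7]), np.float64(0.53))
```

Emit:
{"fn": "play_rows", "kwargs": {"increments": [[0, [2.4, 0, 0], 0], [0, [2.4, 0, 4], 0], [0, [2.4, 0, 8], 0], [0, [1.3, 0, 9.2], 0], [0, [0.3, 0, 9.2], 0], [0, [0.3, 0, 9.2], 0], [0, [-0.3, 0, 8.55], 0], [0, [-1, 0, 7.85], 0], [0, [-1.7, 0, 7.15], 0], [0, [-2.4, 0, 6.45], 0], [0, [-3, 0, 5.85], 0], [0, [-3, 0, 5.85], 0]]}}

```text
clock: 18.0
eef_pos: [0.5976, -0.0343, 0.1636]
tcp_rot: [0.001, 0.048, 0.999, 0.0]
force: [0.3, -0.6, -0.9]
gripper_width: 0.105
grasp_force: 58.4
```

```bash
python3 - <<'E'
from held import *
c=snap('side','s13');pp(-60,0,240);print(robot.sense()['force'])
print(held(c,(-38,133,44),0,9))
E
```

```text
now panel X,y,Z [-29.6   1.  181.8]
cur [ 0.5967 -0.0343  0.1628] yaw -5.47 shift cm [ 3.03 -0.1  -5.83] turn 0.04
[ 0.28517452 -0.61977132 -1.47881825]
(array([-35.1, 131.8,  43.7]), np.float64(0.7))
```

No contact force, and the fit says the tongue is in. Release inside the finger cage.

Emit:
{"fn": "play_rows", "kwargs": {"increments": [[0, [0, 0, 0.15], 0], [1.4, [0, 0, 0.15], 0], [1.6, [0, 0, 0.15], 0], [1.8, [0, 0, 0.15], 0], [2, [0, 0, 0.15], 0], [2, [0, 0, 0.15], 0], [2, [0, 0, 0.15], 0], [2, [0, 0, 0.15], 0], [2, [0, 0, 0.15], 0]]}}

```text
clock: 18.95
eef_pos: [0.5962, -0.0342, 0.1608]
tcp_rot: [0.0, 0.048, 0.999, 0.0]
force: [-0.8, -1.2, 0.8]
gripper_width: 0.237
grasp_force: 0.0
```

```bash
python3 - <<'E'
from held import *
c=snap('side','s14');print(robot.sense()['force'])
print('B',held(c,(-2,104,0),0,6)); print('C',held(c,(-2,104,0),-109,6))
to([.48,.16,.33],-5.5)
E
```

```text
[-0.00709508 -0.18944219 -0.28553672]
B (array([ 1.000e-01,  1.051e+02, -3.500e+00]), np.float64(0.56))
C (array([ -0.5, 104.1,  -3.3]), np.float64(0.51))
cur [ 0.5962 -0.0342  0.1608] yaw -5.46 shift cm [ 13.41  18.23 -16.92] turn 0.04
```

```bash
python3 - <<'E'
from h import *
to([.631,.319,.30],7.1); to([.631,.319,.0175],7.1)
E
```

```text
cur [ 0.5962 -0.0342  0.1608] yaw -5.46 shift cm [ -0.11  35.5  -13.92] turn -12.56
cur [ 0.5962 -0.0342  0.1608] yaw -5.46 shift cm [-0.11 35.49 14.33] turn -12.56
```

Emit:
{"fn": "play_rows", "kwargs": {"increments": [[2, [0, 0, -4], 0], [2, [0, 0, -9], 0], [2, [0, 0, -14], 0], [2, [0, 4, -14], -2], [2, [0, 9, -14], -5], [2, [0, 14, -14], -8], [2, [0, 19, -14], -11], [2, [0, 24, -14], -12.5], [2, [0, 28, -14], -12.5], [2, [0, 30, -14], -12.5], [2, [0, 30, -14], -12.5]]}}

```text
clock: 20.1
eef_pos: [0.6238, 0.2684, 0.2998]
tcp_rot: [-0.001, -0.064, 0.998, 0.0]
force: [-0.8, -0.2, -0.2]
gripper_width: 0.238
grasp_force: 0.0
```

```bash
python3 - <<'E'
from edge import *
to([.631,.319,.0175],7.1)
c=snap('top','t2');D=dmap(c['color'],15,40)
c2=load('top0');print(np.abs(c['color'][150:190,200:240].astype(int)-c2['color'][150:190,200:240]).mean())
c=snap('wrist','w3');D=dmap(c['color'],15,40);print('A',find(c,D,(.6667,.3235,7),.012,7,8))
E
```

```text
cur [0.6238 0.2684 0.2998] yaw 7.33 shift cm [-1.4   4.9  28.23] turn 0.23
59.39125
A (array([0.6655, 0.3223]), np.float64(6.58), np.float64(0.51))
```

Emit:
{"fn": "play_rows", "kwargs": {"increments": [[5, [-1.35, 4.85, 5], 0.2], [5, [-1.35, 4.85, 10], 0.2], [5, [-1.35, 4.85, 15], 0.2], [5, [-1.35, 4.85, 20], 0.2], [5, [-1.35, 4.85, 25], 0.2], [5, [-1.35, 4.85, 27.5], 0.2], [5, [-1.35, 4.85, 28.2], 0.2], [5, [-1.35, 4.85, 28.2], 0.2]]}}

```text
clock: 21.0
eef_pos: [0.6325, 0.3118, 0.0185]
tcp_rot: [-0.001, -0.058, 0.998, -0.001]
force: [0.5, 0.9, 0.8]
gripper_width: 0.586
grasp_force: 0.0
```

Emit:
{"fn": "play_rows", "kwargs": {"increments": [[0, [0, 0, 0], 0], [0, [0, 0, 0], 0], [0, [0, 0, 0], 0], [0, [0, 0, 0], 0], [0, [0, 0, 0], 0], [0, [0, 0, 0], 0], [0, [0, 0, 0], 0], [0, [0, 0, 0], 0]], "squeeze": 60}}

```text
clock: 21.8
eef_pos: [0.6338, 0.3152, 0.0218]
tcp_rot: [0.002, -0.06, 0.998, 0.001]
force: [-1.0, 0.5, 7.4]
gripper_width: 0.109
grasp_force: 60.3
```

```bash
python3 -c "
from h import *
print(robot.sense()['force']);pp(-60,105,219)"
```

```text
[-0.99584284  0.5486414   7.37648678]
now panel X,y,Z [-26.2 352.5  40.8]
cur [0.6338 0.3152 0.0218] yaw 6.85 shift cm [  8.52 -23.42 -17.9 ] turn 12.35
```

Emit:
{"fn": "play_rows", "kwargs": {"increments": [[0, [0, 0, -5], 0], [0, [0, 0, -10], 0], [0, [2, 0, -15], 0], [0, [6, 0, -18.2], 1], [0, [10, -2, -18.2], 3], [0, [11, -7, -18.2], 6], [0, [11, -12, -18.2], 9], [0, [10, -17, -18.2], 12.3], [0, [9, -21, -18.2], 12.3], [0, [8.5, -23.4, -18.2], 12.3], [0, [8.5, -23.4, -18.2], 12.3], [0, [8.5, -23.4, -18.2], 12.3]]}}

```text
clock: 23.0
eef_pos: [0.5756, 0.0715, 0.2013]
tcp_rot: [0.0, 0.048, 0.999, 0.0]
force: [0.6, 1.3, -1.7]
gripper_width: 0.109
grasp_force: 58.8
```

```bash
python3 - <<'E'
from held import *
c=snap('side','s15');pp(-60,105,219)
print(held(c,(-26,180,0),105,9),robot.sense()['force'])
E
```

```text
now panel X,y,Z [-61.2 105.5 220.2]
cur [0.5753 0.0727 0.2012] yaw -5.42 shift cm [-0.12 -0.05  0.12] turn 0.09
(array([-26.6, 178.4,   0.2]), np.float64(0.35)) [ 0.05736155  0.41242129 -1.93550734]
```

Emit:
{"fn": "play_rows", "kwargs": {"increments": [[0, [-1.5, 0, -0.15], 0], [0, [-2.5, 0, -0.15], 0], [0, [-2.85, 0, -0.5], 0], [0, [-3.2, 0, -0.85], 0], [0, [-3.6, 0, -1.15], 0], [0, [-4, 0, -1.45], 0], [0, [-4.4, 0, -1.6], 0], [0, [-4.85, 0, -1.75], 0], [0, [-5.4, 0, -1.85], 0], [0, [-6, 0, -1.95], 0], [0, [-6.6, 0, -1.95], 0], [0, [-7.1, 0, -1.95], 0]]}}

```text
clock: 24.25
eef_pos: [0.642, 0.0669, 0.2182]
tcp_rot: [-0.005, 0.047, 0.999, 0.0]
force: [-12.4, 1.7, 0.7]
gripper_width: 0.105
grasp_force: 58.4
```

Emit:
{"fn": "play_rows", "kwargs": {"increments": [[0, [0, 0, 0], 0], [0, [0.8, 0, -0.3], 0], [0, [3, 0, -0.4], 0], [0, [7, 0, -0.4], 0], [0, [7, 0, -0.4], 0], [0, [7, 0, -0.4], 0], [0, [7, 0, -0.4], 0]]}}

```text
clock: 24.95
eef_pos: [0.5777, 0.0721, 0.225]
tcp_rot: [0.001, 0.047, 0.999, 0.0]
force: [0.0, -0.9, -1.7]
gripper_width: 0.107
grasp_force: 58.4
```

```bash
python3 - <<'E'
from held import *
c=snap('side','s16');pp(-60,105,240);print(robot.sense()['force'])
print(held(c,(-68,191,43),105))
E
```

```text
now panel X,y,Z [-58.7 104.9 243.8]
cur [0.5777 0.0719 0.2248] yaw -5.44 shift cm [0.13 0.01 0.38] turn 0.06
[ 0.21973773 -0.64168664 -0.54540262]
(array([-64.5, 192.7,  39.7]), np.float64(0.72))
```

Emit:
{"fn": "play_rows", "kwargs": {"increments": [[0, [-2, 0, 0.4], 0], [0, [-5, 0, 0.4], 0], [0, [-5.8, 0, 0.4], 0], [0, [-6.2, 0, 0.4], 0], [0, [-6.6, 0, 0.4], 0], [0, [-7, 0, 0.4], 0], [0, [-7.2, 0, 0.4], 0], [0, [-6.2, 0, 0.1], 0], [0, [-3, 0, 0], 0], [0, [0, 0, 0], 0], [0, [0, 0, 0], 0], [0, [0, 0, 0], 0]]}}

```text
clock: 26.2
eef_pos: [0.5766, 0.072, 0.2254]
tcp_rot: [0.001, 0.047, 0.999, 0.001]
force: [0.0, 0.3, -1.3]
gripper_width: 0.104
grasp_force: 58.4
```

```bash
python3 - <<'E'
from held import *
c=snap('side','s17');pp(-60,105,240);print(robot.sense()['force'])
print(held(c,(-68,191,43),105))
c2=snap('wrist','w4')
D=dmap(c['color'],15,40)
for q in [(-68,193,44),(-64.5,192.7,39.7)]: print(score(c,D,B([q[0],105,q[1],q[2],0],P2)))
E
```

```text
now panel X,y,Z [-59.2 104.8 244.2]
cur [0.5773 0.0718 0.2252] yaw -5.44 shift cm [0.08 0.02 0.42] turn 0.07
[-0.33012346  0.11665315 -1.42756663]
(array([-68.5, 193.2,  41.8]), np.float64(0.6))
0.7465366575224647
0.7307280381178034
```

Emit:
{"fn": "play_rows", "kwargs": {"increments": [[0, [2.4, 0, 0], 0], [0, [2.4, 0, 4], 0], [0, [2.4, 0, 8], 0], [0, [1.2, 0, 9.5], 0], [0, [0.1, 0, 9.5], 0], [0, [0.1, 0, 9.5], 0], [0, [-0.5, 0, 8.85], 0], [0, [-1.15, 0, 8.15], 0], [0, [-1.8, 0, 7.45], 0], [0, [-2.5, 0, 6.75], 0], [0, [-3.1, 0, 6.1], 0], [0, [-3.1, 0, 6.1], 0]]}}

```text
clock: 27.5
eef_pos: [0.609, 0.0686, 0.1647]
tcp_rot: [0.001, 0.048, 0.999, 0.0]
force: [0.3, -0.4, -1.2]
gripper_width: 0.101
grasp_force: 58.5
```

```bash
python3 - <<'E'
from held import *
c=snap('side','s18');pp(-60,105,240);print(robot.sense()['force'])
print(held(c,(-37,132,43),105,9))
E
```

```text
now panel X,y,Z [-28.2 104.6 182.9]
cur [0.6081 0.0686 0.1639] yaw -5.47 shift cm [ 3.18  0.05 -5.72] turn 0.03
[ 0.72791441  0.53433136 -0.99487273]
(array([-35. , 132.8,  41.1]), np.float64(0.7))
```

Emit:
{"fn": "play_rows", "kwargs": {"increments": [[0, [0, 0, 0.15], 0], [1.4, [0, 0, 0.15], 0], [1.6, [0, 0, 0.15], 0], [1.8, [0, 0, 0.15], 0], [2, [0, 0, 0.15], 0], [2, [0, 0, 0.15], 0], [2, [0, 0, 0.15], 0], [2, [0, 0, 0.15], 0], [2, [0, 0, 0.15], 0]]}}

```text
clock: 28.45
eef_pos: [0.6075, 0.0687, 0.1618]
tcp_rot: [0.0, 0.048, 0.999, 0.0]
force: [-0.5, -0.1, 0.4]
gripper_width: 0.237
grasp_force: 0.0
```

```bash
python3 - <<'E'
from held import *
c=snap('side','s19');print(robot.sense()['force'])
for n,y in(('A',105),('B',0),('C',-109)): print(n,held(c,(-2,104,0),y,6))
pp(-180,-60,340)
E
```

```text
[ 0.74324121  0.84353608 -0.71419149]
A (array([ -0.3, 102.1,  -1.9]), np.float64(0.56))
B (array([  0.5, 106.4,  -3.8]), np.float64(0.47))
C (array([ -0.9, 103.7,  -2.9]), np.float64(0.56))
now panel X,y,Z [-28.8 104.6 180.8]
cur [0.6075 0.0687 0.1618] yaw -5.46 shift cm [ 15.14 -16.44 -15.92] turn 0.04
```

```bash
python3 - <<'E'
from h import *
to([.42,-.30,.33],-5.5)
E
```

```text
cur [0.6075 0.0687 0.1618] yaw -5.46 shift cm [ 15.15 -38.48 -16.82] turn 0.04
```

Emit:
{"fn": "play_rows", "kwargs": {"increments": [[2, [0, 0, -4], 0], [2, [0, 0, -9], 0], [2, [0, 0, -14], 0], [2, [4, -3, -16.8], 0], [2, [8, -7, -16.8], 0], [2, [12, -11, -16.8], 0], [2, [16, -15, -16.8], 0], [2, [19, -19, -16.8], 0], [2, [22, -23, -16.8], 0], [2, [22.2, -27.5, -16.8], 0], [2, [22.2, -32, -16.8], 0], [2, [22.2, -35, -16.8], 0]]}}

```text
clock: 29.7
eef_pos: [0.3516, -0.261, 0.3305]
tcp_rot: [0.001, 0.048, 0.999, 0.0]
force: [1.9, 0.4, -0.3]
gripper_width: 0.234
grasp_force: 0.0
```

Emit:
{"fn": "play_rows", "kwargs": {"increments": [[5, [0, 0, 0], 0], [5, [0, 0, 0], 0], [5, [0, 0, 0], 0]]}}

```text
clock: 30.0
eef_pos: [0.3534, -0.2576, 0.3297]
tcp_rot: [-0.0, 0.047, 0.999, 0.0]
force: [0.1, -0.2, -0.3]
gripper_width: 0.586
grasp_force: 0.0
```

```bash
python3 - <<'E'
from edge import *
s=robot.sense();print(s['eef_pos'],s['joint_vel'])
c=snap('wrist','w5')
for P in [(.497,-.301,.134),(.488,-.421,.134)]: print(P,px(c,P))
hsv=cv2.cvtColor(c['color'],cv2.COLOR_RGB2HSV)
# warm white hubs: compare colours at the predicted spots and on the table
for P in [(.497,-.301,.134),(.488,-.421,.134)]:
    u,v=px(c,P).astype(int); print(c['color'][v-8:v+9:8,u-8:u+9:8].tolist())
print('table',c['color'][60,300])
for n,y in(('C',-109),('B',0)): print(n,px(c,B([-1,y,104,-2,0],[(-80,0,8)])[0]),B([-1,y,104,-2,0],[(-80,0,8)]))
E
```

```text
[ 0.35344209 -0.25764822  0.32965455] [-0.0091521  -0.00242153 -0.0089786   0.00070784  0.00391466 -0.00099945
  0.00258874]
(0.497, -0.301, 0.134) [296.56682413 281.54537513]
(0.488, -0.421, 0.134) [204.91171188 283.13477272]
[[[112, 78, 45], [86, 82, 72], [84, 74, 65]], [[137, 131, 127], [173, 179, 171], [172, 178, 171]], [[121, 135, 163], [166, 174, 168], [153, 160, 161]]]
[[[163, 170, 173], [104, 85, 69], [82, 76, 67]], [[163, 171, 171], [171, 177, 167], [170, 177, 165]], [[162, 170, 171], [168, 175, 171], [156, 152, 154]]]
table [161 168 168]
C [415.09066082 284.83259717] [[ 0.53476498 -0.13889044  0.10920317]]
B [492.24235556 284.90297089] [[ 0.54522768 -0.03039375  0.10920317]]
```

Emit:
{"fn": "play_rows", "kwargs": {"increments": [[5, [-3, -5, 2.5], 0], [5, [-6.5, -9, 5], 0], [5, [-6.5, -9, 5], 0], [5, [-6.5, -9, 5], 0]]}}

```text
clock: 30.45
eef_pos: [0.4104, -0.3545, 0.2775]
tcp_rot: [-0.002, 0.047, 0.999, -0.0]
force: [-0.0, 0.9, 0.5]
gripper_width: 0.582
grasp_force: 0.0
```

```bash
cat > hub.py <<'E'
from edge import *
def cyl(x,y,z1,z0,r,c):
    t=np.linspace(0,2*np.pi,60,endpoint=False); ring=lambda z:np.c_[x+r*np.cos(t),y+r*np.sin(t),np.full(60,z)]
    o=-c['world_to_cam'][:3,:3].T@c['world_to_cam'][:3,3]; a=np.arctan2(o[1]-y,o[0]-x)
    bot=ring(z0)[np.cos(t-a)>0]; b=np.arccos(min(1,r/np.hypot(o[0]-x,o[1]-y)))
    sd=np.vstack([np.linspace([x+r*np.cos(a+s*b),y+r*np.sin(a+s*b),z1],[x+r*np.cos(a+s*b),y+r*np.sin(a+s*b),z0],20) for s in(1,-1)])
    return np.vstack([ring(z1),bot,sd])
def fithub(c,x0,y0,z1=.134,z0=.09,r=.011,R=.015):
    D=dmap(c['color'],15,40); f=lambda v:score(c,D,cyl(v[0],v[1],z1,z0,r,c))
    g=sorted((f((x,y)),x,y) for x in np.linspace(x0-R,x0+R,21) for y in np.linspace(y0-R,y0+R,21))
    v=np.array(g[0][1:]); m=minimize(f,v,method='Nelder-Mead',options=dict(initial_simplex=[v,v+[.002,0],v+[0,.002]])); return m.x.round(4),round(m.fun,2)
EP=np.vstack([np.linspace(a,b,20) for a,b in Q(*EYE)]+[HOLE,HOLE,HOLE])
def fiteye(c,y,X=-1,Z=104,th=-2,R=12):
    D=dmap(c['color'],12,30); f=lambda v:score(c,D,B([v[0],v[1],Z,th,v[2]],EP))
    g=sorted((f((a,b,w)),a,b,w) for a in np.linspace(X-R,X+R,17) for b in np.linspace(y-R,y+R,17) for w in(-2,0,2))
    v=np.array(g[0][1:]); m=minimize(f,v,method='Nelder-Mead',options=dict(initial_simplex=[v,v+[2,0,0],v+[0,2,0],v+[0,0,2]])); q=[m.x[0],m.x[1],Z,th,m.x[2]]
    return np.round(q,1),round(m.fun,2),'eye world',B(q,[(-80,0,8)])[0].round(4)
E
python3 - <<'E'
from hub import *
c=snap('wrist','w6');print(robot.sense()['eef_pos'])
h1=fithub(c,.497,-.301);h2=fithub(c,.488,-.421);print(h1,h2,'dist',np.linalg.norm(h1[0]-h2[0]))
for f in('top0','w1'):
    c=load(f); print(f,fithub(c,.497,-.301),fithub(c,.488,-.421))
E
```

```text
[ 0.40963859 -0.35376721  0.2783733 ]
(array([ 0.5112, -0.2866]), np.float64(1.39)) (array([ 0.4994, -0.4397]), np.float64(1.25)) dist 0.15355406214099315
top0 (array([ 0.5084, -0.308 ]), np.float64(0.5)) (array([ 0.5016, -0.424 ]), np.float64(0.93))
w1 (array([ 0.5161, -0.3172]), np.float64(1.82)) (array([ 0.491 , -0.4187]), np.float64(2.11))
```

```bash
python3 - <<'E'
from hub import *
c=load('w6')
im=cv2.GaussianBlur(c['color'],(5,5),0).astype(int); r,g,b=im[...,0],im[...,1],im[...,2]
for thr in(2,0):
    m=((r-b>-thr)&(np.abs(r-b)<30)&(g>110)).astype(np.uint8); m=cv2.morphologyEx(m,cv2.MORPH_OPEN,np.ones((3,3)))
    n,l,st,ce=cv2.connectedComponentsWithStats(m); print(thr,[(st[i].tolist(),ce[i].round(1).tolist()) for i in range(1,n) if st[i,4]>80])
for P in [(.497,-.301,.134),(.488,-.421,.134),(.497,-.301,.09),(.488,-.421,.09)]: print(P,px(c,P).round(1))
u,v=px(c,(.497,-.301,.134)).astype(int)
for row in range(v-24,v+30,4): print(row,[tuple(im[row,k].tolist()) for k in range(u-20,u+24,6)])
E
```

```text
2 [([628, 99, 12, 36, 227], [633.7, 116.4])]
0 [([628, 99, 12, 36, 227], [633.7, 116.4])]
(0.497, -0.301, 0.134) [376.3 257.8]
(0.488, -0.421, 0.134) [264.5 259.8]
(0.497, -0.301, 0.09) [369.9 239.6]
(0.488, -0.421, 0.09) [270.9 241.4]
233 [(113, 78, 43), (113, 77, 43), (112, 77, 43), (110, 78, 47), (113, 78, 44), (113, 77, 42), (117, 85, 56), (170, 178, 179)]
237 [(112, 77, 42), (114, 78, 42), (98, 78, 59), (90, 83, 70), (102, 80, 57), (114, 79, 44), (118, 88, 60), (168, 176, 177)]
241 [(113, 77, 43), (112, 77, 44), (84, 77, 67), (89, 83, 72), (90, 82, 70), (113, 78, 44), (119, 92, 66), (168, 175, 176)]
245 [(117, 80, 44), (117, 81, 46), (81, 75, 65), (88, 81, 71), (88, 82, 71), (114, 80, 48), (127, 99, 75), (169, 176, 178)]
249 [(119, 83, 46), (119, 82, 44), (69, 62, 53), (62, 60, 55), (74, 71, 65), (101, 80, 58), (130, 106, 86), (167, 175, 176)]
253 [(118, 81, 46), (116, 80, 44), (69, 55, 41), (35, 34, 32), (73, 70, 66), (110, 105, 93), (128, 107, 90), (166, 174, 175)]
257 [(124, 86, 49), (124, 86, 48), (82, 55, 33), (22, 21, 21), (74, 70, 67), (109, 111, 104), (117, 101, 87), (16
[... 165 characters left out ...]
2, 150, 155), (71, 76, 81), (9, 9, 9), (64, 61, 58), (73, 71, 65), (22, 23, 24), (33, 33, 35)]
269 [(130, 142, 154), (56, 78, 116), (14, 31, 66), (10, 7, 7), (44, 44, 41), (72, 70, 65), (50, 49, 47), (28, 30, 30)]
273 [(63, 103, 166), (32, 79, 146), (20, 45, 86), (10, 12, 10), (26, 25, 24), (73, 71, 66), (65, 63, 58), (22, 24, 22)]
277 [(166, 174, 177), (84, 106, 142), (19, 40, 76), (14, 10, 11), (15, 13, 14), (71, 69, 64), (73, 70, 65), (18, 20, 21)]
281 [(168, 175, 176), (164, 172, 174), (81, 86, 89), (13, 11, 12), (9, 9, 9), (66, 64, 60), (72, 70, 65), (30, 28, 29)]
285 [(164, 172, 173), (166, 173, 174), (99, 104, 105), (11, 10, 10), (12, 11, 11), (52, 50, 47), (74, 72, 67), (54, 53, 49)]
```

```bash
python3 - <<'E'
from hub import *
c=load('w5')
im=cv2.GaussianBlur(c['color'],(3,3),0).astype(int); r,g,b=im[...,0],im[...,1],im[...,2]
m=((r-b>-4)&(np.abs(r-b)<20)&(g>150)).astype(np.uint8); m=cv2.morphologyEx(m,cv2.MORPH_OPEN,np.ones((3,3)))
n,l,st,ce=cv2.connectedComponentsWithStats(m); print([(st[i].tolist(),ce[i].round(1).tolist()) for i in range(1,n) if st[i,4]>60])
for x,y in((.497,-.301),(.488,-.421)):
    P=px(c,(x,y,.134)); print('ring size',np.ptp(proj(c,cyl(x,y,.134,.09,.011,c)[:60]),axis=0).round(1))
for i in range(1,n):
    if st[i,4]>60: print(i,onz(c,*ce[i],.134).round(4))
print(fithub(c,.497,-.301),fithub(c,.488,-.421))
E
```

```text
[([534, 143, 34, 35, 892], [550.5, 160.4]), ([200, 279, 16, 14, 170], [207.6, 285.2]), ([292, 278, 15, 13, 150], [299.4, 283.7])]
ring size [16.8 14.4]
ring size [16.9 14.4]
1 [0.3648 0.0061 0.134 ]
2 [ 0.4915 -0.4182  0.134 ]
3 [ 0.5006 -0.2977  0.134 ]
(array([ 0.5096, -0.2798]), np.float64(1.56)) (array([ 0.5025, -0.4068]), np.float64(1.94))
```

```bash
python3 - <<'E'
from h import *
to([.42,-.25,.28],-5.5)
E
```

```text
cur [ 0.4096 -0.3538  0.2784] yaw -5.42 shift cm [-0.05 10.43 -0.16] turn 0.08
```

Emit:
{"fn": "play_rows", "kwargs": {"increments": [[2, [0, 5, 0], 0], [2, [0, 10, 0], 0], [2, [0, 10.4, 0], 0], [2, [0, 10.4, 0], 0], [2, [0, 10.4, 0], 0]]}}

```text
clock: 31.0
eef_pos: [0.4191, -0.2508, 0.2805]
tcp_rot: [0.001, 0.047, 0.999, 0.0]
force: [-0.2, 0.6, 0.9]
gripper_width: 0.233
grasp_force: 0.0
```

```bash
cat >> hub.py <<'E'
def holeblob(c,P,r=14):
    """brightness blob inside the eye plate around predicted hole centre P"""
    u,v=px(c,P).round().astype(int); w=cv2.resize(cv2.cvtColor(c['color'],cv2.COLOR_RGB2GRAY)[v-r:v+r+1,u-r:u+r+1],None,fx=4,fy=4,interpolation=2)
    t,m=cv2.threshold(cv2.GaussianBlur(w,(5,5),0),0,255,cv2.THRESH_OTSU)
    n,l,st,ce=cv2.connectedComponentsWithStats(m); k=len(w)
    return t,[(st[i].tolist(),((ce[i]+.5)/4-.5+[u-r,v-r]).round(1).tolist(),onz(c,*((ce[i]+.5)/4-.5+[u-r,v-r]),P[2]).round(4).tolist()) for i in range(1,n) if st[i,0]>0 and st[i,1]>0 and st[i,0]+st[i,2]<k and st[i,1]+st[i,3]<k and st[i,4]>100]
E
python3 - <<'E'
from hub import *
c=snap('wrist','w7');print(robot.sense()['eef_pos'])
for n,y in(('C',-109),('B',0)):
    P=B([-1,y,104,-2,0],[(-80,0,8)])[0]; print(n,P,px(c,P),fiteye(c,y)); print(holeblob(c,P))
E
```

```text
[ 0.41893781 -0.2514884   0.28039641]
C [ 0.53476498 -0.13889044  0.10920317] [422.1123884  262.36917973] (array([  -1.4, -108.1,  104. ,   -2. ,    0.3]), np.float64(0.35), 'eye world', array([ 0.5344, -0.1383,  0.1092]))
(115.0, [])
B [ 0.54522768 -0.03039375  0.10920317] [513.74292469 262.43325108] (array([ -2. ,   5.6, 104. ,  -2. ,   2.5]), np.float64(0.35), 'eye world', array([ 0.5445, -0.0281,  0.1092]))
(109.0, [])
```

```bash
python3 - <<'E'
from h import *
to([.5006,-.2977,.100],-5.5)
E
```

```text
cur [ 0.4189 -0.2515  0.2804] yaw -5.5 shift cm [-8.55 -3.82 18.05] turn 0.0
```

Emit:
{"fn": "play_rows", "kwargs": {"increments": [[5, [-4, -2, 0], 0], [5, [-8.55, -3.8, 2], 0], [5, [-8.55, -3.8, 5], 0], [5, [-8.55, -3.8, 9], 0], [5, [-8.55, -3.8, 13], 0], [5, [-8.55, -3.8, 16], 0], [5, [-8.55, -3.8, 18], 0], [5, [-8.55, -3.8, 18], 0]]}}

```text
clock: 31.85
eef_pos: [0.4985, -0.2973, 0.0971]
tcp_rot: [-0.003, 0.049, 0.999, 0.0]
force: [0.5, -0.7, 0.6]
gripper_width: 0.584
grasp_force: 0.0
```

Emit:
{"fn": "play_rows", "kwargs": {"increments": [[0, [0, 0, 0], 0], [0, [0, 0, 0], 0], [0, [0, 0, 0], 0], [0, [0, 0, 0], 0], [0, [0, 0, 0], 0], [0, [0, 0, 0], 0], [0, [0, 0, 0], 0]], "squeeze": 30}}

```text
clock: 32.55
eef_pos: [0.5014, -0.2977, 0.1012]
tcp_rot: [0.001, 0.048, 0.999, -0.001]
force: [-1.2, -1.2, 6.6]
gripper_width: 0.247
grasp_force: 29.9
```

```bash
python3 - <<'E'
from h import *
s=robot.sense();print(s['eef_pos'],s['force'],s['gripper_width']*85,s['grasp_force'])
E
```

```text
[ 0.50141843 -0.29774     0.10123344] [-1.17370585 -1.24102192  6.64909322] 20.96447614995008 29.88456755876541
```

Emit:
{"fn": "play_rows", "kwargs": {"increments": [[0, [0, 0, -3], 0], [0, [0, 0, -7], 0], [0, [0, 0, -11], 0], [0, [0, 0, -14], 0], [0, [0, 4, -14], 0], [0, [-1, 8, -14], 0], [0, [-1.83, 12, -14], 0], [0, [-1.83, 15, -14], 0], [0, [-1.83, 16.2, -14], 0], [0, [-1.83, 16.2, -14], 0], [0, [-1.83, 16.2, -14], 0], [0, [-1.83, 16.2, -14], 0]]}}

```text
clock: 33.75
eef_pos: [0.5339, -0.1393, 0.24]
tcp_rot: [0.0, 0.049, 0.999, -0.0]
force: [-0.1, -1.1, -1.0]
gripper_width: 0.247
grasp_force: 30.3
```

```bash
python3 - <<'E'
from hub import *
s=robot.sense();print(s['eef_pos'],s['force'],s['gripper_width']*85,s['grasp_force'])
c=snap('side','s20')
# rod below the hub: profile along rows; predicted axis
x,y=s['eef_pos'][:2]
for z in(.19,.17,.155): 
    u=px(c,(x,y,z)); row=c['color'][int(round(u[1])),int(u[0])-9:int(u[0])+11].astype(int).sum(1)//3; print(z,u.round(1),row.tolist())
print('eye px',px(c,(.5344,-.1383,.109)), 'mm/px',1000/np.linalg.norm(px(c,(x,y,.17))-px(c,(x+1,y,.17))))
print(fiteye(snap('wrist','w8'),-108))
E
```

```text
[ 0.53388839 -0.13934983  0.24004358] [-0.11466537 -1.13831693 -1.0092627 ] 21.03015846270655 30.273131132125854
0.19 [324.7 208.3] [170, 169, 170, 170, 168, 168, 168, 164, 123, 89, 87, 90, 126, 131, 131, 132, 132, 132, 131, 133]
0.17 [324.7 215.3] [169, 169, 169, 168, 169, 170, 166, 139, 96, 84, 87, 85, 94, 98, 98, 98, 98, 96, 96, 105]
0.155 [324.8 220.4] [169, 169, 169, 170, 169, 167, 167, 165, 135, 96, 87, 102, 162, 169, 169, 167, 168, 169, 167, 166]
eye px [325.01865926 235.32995267] mm/px 2.352392078492252
(array([  -3.4, -105.4,  104. ,   -2. ,    2.5]), np.float64(0.53), 'eye world', array([ 0.5324, -0.1385,  0.1092]))
```

```bash
python3 - <<'E'
from hub import *
c=load('s20'); print(fiteye(c,-108,R=6),holeblob(c,np.array([.534,-.138,.109]),10))
for f in('s10','s14','s19'): c=load(f); print(f,'C',fiteye(c,-108,R=6),'B',fiteye(c,5,R=6) if f=='s19' else '')
c=load('s20')
u,v=325,235
print(cv2.cvtColor(c['color'],cv2.COLOR_RGB2GRAY)[v-9:v+9,u-12:u+13].tolist())
E
```

```text
(array([ 1.000e-01, -1.107e+02,  1.040e+02, -2.000e+00,  2.000e-01]), np.float64(0.21), 'eye world', array([ 0.5357, -0.141 ,  0.1092])) (141.0, [])
s10 C (array([-2.000e-01, -1.108e+02,  1.040e+02, -2.000e+00,  1.000e-01]), np.float64(0.21), 'eye world', array([ 0.5354, -0.141 ,  0.1092])) B 
s14 C (array([-1.000e-01, -1.105e+02,  1.040e+02, -2.000e+00,  4.000e-01]), np.float64(0.2), 'eye world', array([ 0.5354, -0.141 ,  0.1092])) B 
s19 C (array([  -0.5, -110.7,  104. ,   -2. ,    0.3]), np.float64(0.22), 'eye world', array([ 0.5351, -0.141 ,  0.1092])) B (array([  0.5,   3.2, 104. ,  -2. ,   2.4]), np.float64(0.21), 'eye world', array([ 0.5468, -0.0308,  0.1092]))
[[169, 168, 166, 166, 169, 169, 169, 169, 168, 168, 169, 169, 168, 169, 171, 172, 172, 171, 169, 165, 135, 96, 86, 86, 86], [169, 166, 167, 169, 169, 168, 168, 168, 167, 167, 168, 167, 168, 170, 170, 170, 171, 171, 171, 166, 137, 98, 89, 86, 88], [166, 167, 169, 170, 168, 168, 167, 167, 166, 167, 168, 168, 168, 169, 169, 170, 170, 170, 169, 164, 134, 98, 88, 86, 86], [166, 168, 168, 169, 170, 169, 166, 166, 166, 166, 16
[... 1083 characters left out ...]
 139, 133, 131, 132, 132, 137, 140, 138, 132, 131, 130, 132, 130, 101, 90, 87, 87, 86, 88], [168, 168, 168, 169, 167, 158, 137, 131, 133, 133, 132, 132, 135, 132, 132, 132, 130, 130, 127, 100, 93, 95, 95, 91, 92], [169, 168, 168, 168, 166, 151, 122, 114, 120, 123, 122, 121, 121, 121, 120, 119, 119, 119, 112, 125, 133, 134, 132, 127, 125], [169, 170, 171, 170, 166, 142, 102, 92, 93, 92, 94, 94, 94, 93, 94, 92, 91, 91, 100, 143, 165, 167, 166, 164, 163], [169, 168, 170, 171, 168, 152, 112, 99, 97, 98, 100, 99, 99, 99, 99, 98, 98, 97, 106, 161, 170, 170, 169, 168, 169], [169, 170, 171, 171, 170, 165, 151, 146, 146, 146, 148, 150, 151, 150, 150, 149, 148, 145, 139, 164, 171, 169, 168, 169, 170]]
```

```bash
python3 - <<'E'
from hub import *
c=load('s20'); g=cv2.cvtColor(c['color'],cv2.COLOR_RGB2GRAY)
print('tip px',px(c,(.5339,-.1393,.154)),'dv per mm y',px(c,(.5339,-.1383,.154))[1]-px(c,(.5339,-.1393,.154))[1],'per mm z',px(c,(.5339,-.1393,.155))[1]-px(c,(.5339,-.1393,.154))[1])
print(g[205:232,322:328].tolist())
c=load('w8'); x,y=.5339,-.1393
D=dmap(c['color'],12,30)
print('wrist eye px',px(c,(.5344,-.1383,.109)))
E
```

```text
tip px [324.76065791 220.72106629] dv per mm y -0.25191017670931615 per mm z -0.3384256280384079
[[165, 130, 95, 89, 100, 158], [166, 131, 94, 89, 98, 150], [164, 126, 92, 88, 92, 129], [164, 124, 90, 88, 91, 125], [163, 119, 90, 89, 87, 107], [162, 118, 90, 89, 85, 92], [157, 115, 90, 89, 87, 106], [158, 114, 89, 88, 91, 124], [150, 105, 86, 88, 88, 116], [140, 95, 84, 87, 86, 92], [139, 97, 85, 88, 86, 96], [153, 122, 93, 88, 95, 141], [166, 130, 94, 87, 99, 159], [167, 130, 95, 88, 100, 161], [165, 130, 94, 87, 101, 161], [165, 135, 97, 89, 104, 162], [167, 160, 122, 106, 132, 165], [167, 168, 164, 163, 166, 170], [171, 170, 169, 168, 169, 169], [172, 170, 168, 167, 168, 168], [168, 168, 168, 168, 169, 169], [168, 169, 169, 168, 169, 171], [167, 168, 167, 168, 170, 170], [167, 168, 168, 168, 169, 169], [166, 167, 168, 168, 167, 168], [169, 168, 167, 167, 168, 169], [167, 167, 167, 167, 165, 165]]
wrist eye px [320.08100012 188.64520206]
```

Emit:
{"fn": "play_rows", "kwargs": {"increments": [[0, [-0.1, 0, 2], 0], [0, [-0.1, 0, 4], 0], [0, [-0.1, 0, 4.3], 0], [0, [-0.1, 0, 4.6], 0], [0, [-0.1, 0, 4.9], 0], [0, [-0.1, 0, 5.2], 0], [0, [-0.1, 0, 5.5], 0], [0, [-0.1, 0, 5.5], 0]]}}

```text
clock: 34.65
eef_pos: [0.5353, -0.1374, 0.1847]
tcp_rot: [-0.0, 0.048, 0.999, 0.0]
force: [-1.0, 0.3, 0.1]
gripper_width: 0.25
grasp_force: 30.3
```

```bash
python3 - <<'E'
from hub import *
s=robot.sense();print(s['eef_pos'],s['force'],s['wrist_torque'])
c=snap('side','s21'); print(fiteye(c,-108,R=6))
E
```

```text
[ 0.53528723 -0.13735012  0.18467102] [-1.02461188  0.29245823  0.05674088] [-0.00186043  0.01859612 -0.00753384]
(array([  -0. , -113.6,  104. ,   -2. ,   -1.5]), np.float64(0.26), 'eye world', array([ 0.5355, -0.1414,  0.1092]))
```

Emit:
{"fn": "play_rows", "kwargs": {"increments": [[0, [0, 0, 1], 0], [0, [0, 0, 2], 0], [0, [0, 0, 3], 0], [0, [0, 0, 4], 0], [0, [0, 0, 5], 0], [0, [0, 0, 5.7], 0], [0, [0, 0, 6.1], 0], [0, [0, 0, 6.1], 0]]}}

```text
clock: 35.5
eef_pos: [0.535, -0.1374, 0.1232]
tcp_rot: [-0.0, 0.048, 0.999, -0.0]
force: [-2.3, 0.1, -0.6]
gripper_width: 0.252
grasp_force: 30.3
```

```bash
python3 - <<'E'
from hub import *
s=robot.sense();print(s['eef_pos'],s['force'],s['wrist_torque'])
c=snap('side','s22'); print(fiteye(c,-108,R=6))
E
```

```text
[ 0.53504612 -0.13737965  0.12318179] [-2.26429977  0.06821818 -0.64300839] [-0.086744    0.04156399 -0.01737454]
(array([-1.000e-01, -1.133e+02,  1.040e+02, -2.000e+00, -2.000e+00]), np.float64(0.34), 'eye world', array([ 0.5355, -0.1404,  0.1092]))
```

Emit:
{"fn": "play_rows", "kwargs": {"increments": [[2.6, [0, 0, 0], 0], [3, [0, 0, 0], 0], [3.5, [0, 0, 0], 0], [4, [0, 0, 0], 0], [4, [0, 0, 0], 0], [4, [0, 0, -2], 0], [4, [0, 0, -6], 0], [4, [0, 0, -11], 0], [4, [0, 0, -15], 0], [4, [0, 0, -15], 0]]}}

```text
clock: 36.55
eef_pos: [0.5378, -0.1387, 0.2793]
tcp_rot: [0.005, 0.048, 0.999, -0.0]
force: [0.2, -0.6, -0.6]
gripper_width: 0.467
grasp_force: 0.0
```

```bash
python3 - <<'E'
from hub import *
s=robot.sense();print(s['eef_pos'],s['force'])
c=snap('side','s23')
for n,y in(('A',105),('B',3),('C',-110)): print(n,held(c,(-1,104,-2),y,6) if 0 else fiteye(c,y,R=6)[:2])
P=(.5352,-.1375); print('hub fit top.. ',fithub(c,*P,z1=.153,z0=.109,R=.01))
g=cv2.cvtColor(c['color'],cv2.COLOR_RGB2GRAY)
u=px(c,(P[0],P[1],.131));print('hub centre px',u,'top',px(c,(*P,.153)),'bottom',px(c,(*P,.109)),'tip',px(c,(*P,.034)))
print('col',g[195:285:3,int(round(u[0]))].tolist())
to([.4915,-.4182,.25],-5.5); to([.4915,-.4182,.10],-5.5)
E
```

```text
[ 0.53780398 -0.13871037  0.27934855] [ 0.19303613 -0.61204086 -0.6040656 ]
A (array([  0.7, 105.5, 104. ,  -2. ,   1.1]), np.float64(0.28))
B (array([  0.3,   1.6, 104. ,  -2. ,   1.4]), np.float64(0.22))
C (array([  -0.4, -116.3,  104. ,   -2. ,    4.2]), np.float64(0.54))
hub fit top..  (array([ 0.5348, -0.1384]), np.float64(0.77))
hub centre px [325.31820283 227.94220353] top [325.29461375 220.59835137] bottom [325.34125874 235.12006656] tip [325.41608723 258.41599287]
col [168, 168, 169, 168, 137, 131, 120, 147, 173, 172, 107, 102, 103, 101, 103, 120, 94, 107, 109, 118, 130, 131, 162, 162, 165, 168, 168, 167, 170, 168]
cur [ 0.5367 -0.1379  0.2766] yaw -5.46 shift cm [  1.84 -28.33   2.63] turn 0.04
cur [ 0.5367 -0.1379  0.2766] yaw -5.46 shift cm [  1.93 -28.34  17.63] turn 0.04
```

Emit:
{"fn": "play_rows", "kwargs": {"increments": [[5, [0.5, -5, 0], 0], [5, [1, -10, 0], 0], [5, [1.5, -15, 0], 0], [5, [1.9, -20, 0], 0], [5, [1.9, -25, 0], 0], [5, [1.9, -28.3, 2], 0], [5, [1.9, -28.3, 6], 0], [5, [1.9, -28.3, 10], 0], [5, [1.9, -28.3, 14], 0], [5, [1.9, -28.3, 16.5], 0], [5, [1.9, -28.3, 17.6], 0], [5, [1.9, -28.3, 17.6], 0]]}}

```text
clock: 37.8
eef_pos: [0.4884, -0.4165, 0.0957]
tcp_rot: [-0.002, 0.048, 0.999, 0.001]
force: [0.2, 0.8, -0.3]
gripper_width: 0.587
grasp_force: 0.0
```

Emit:
{"fn": "play_rows", "kwargs": {"increments": [[5, [0, 0, 0], 0], [0, [0, 0, 0], 0], [0, [0, 0, 0], 0], [0, [0, 0, 0], 0], [0, [0, 0, 0], 0], [0, [0, 0, 0], 0], [0, [0, 0, 0], 0], [0, [0, 0, 0], 0]], "squeeze": 30}}

```text
clock: 38.6
eef_pos: [0.4901, -0.4178, 0.0993]
tcp_rot: [0.001, 0.048, 0.999, -0.0]
force: [-0.2, 0.9, 7.2]
gripper_width: 0.244
grasp_force: 29.2
```

```bash
python3 - <<'E'
from h import *
s=robot.sense();print(s['eef_pos'],s['force'],s['gripper_width']*85,s['grasp_force'])
to([.5455+.0,-.0293,.24],-5.5)
E
```

```text
[ 0.49014951 -0.41784808  0.09927297] [-0.17663211  0.94842097  7.16313109] 20.77335859474873 29.18605774641037
cur [ 0.4901 -0.4178  0.0993] yaw -5.46 shift cm [ -1.84  39.19 -14.1 ] turn 0.04
```

Emit:
{"fn": "play_rows", "kwargs": {"increments": [[0, [0, 0, -5], 0], [0, [0, 0, -10], 0], [0, [0, 0, -15], 0], [0, [0, 4, -19], 0], [0, [0, 9, -20], 0], [0, [0, 14, -20], 0], [0, [0, 19, -20], 0], [0, [0, 24, -20], 0], [0, [0, 29, -20], 0], [0, [-1, 34, -20], 0], [0, [-1.7, 38, -20], 0], [0, [-1.7, 39.3, -20], 0]]}}

```text
clock: 39.8
eef_pos: [0.5448, -0.0209, 0.2976]
tcp_rot: [0.0, 0.044, 0.999, 0.001]
force: [0.1, 0.1, -0.2]
gripper_width: 0.246
grasp_force: 31.3
```

Emit:
{"fn": "play_rows", "kwargs": {"increments": [[0, [0, 0, 3], 0], [0, [0, 0, 5.8], 0], [0, [0, 0, 5.8], 0], [0, [0, 0, 5.8], 0], [0, [0, 0, 5.8], 0]]}}

```text
clock: 40.3
eef_pos: [0.5446, -0.0283, 0.2414]
tcp_rot: [0.001, 0.048, 0.999, 0.0]
force: [-0.4, 0.3, 0.8]
gripper_width: 0.247
grasp_force: 31.3
```

```bash
python3 - <<'E'
from hub import *
s=robot.sense();print(s['eef_pos'],s['force'],s['gripper_width']*85,s['grasp_force'])
c=snap('side','s24'); g=cv2.cvtColor(c['color'],cv2.COLOR_RGB2GRAY).astype(int)
x,y,z=s['eef_pos']; tip=z+.0127-.097
for zz in(tip+.004,tip+.008,tip+.012): u=px(c,(x,y,zz)); k=int(u[0])-8; print('rod',zz.round(3),u.round(2),k,g[int(round(u[1])),k:k+18].tolist())
e=fiteye(c,2,R=6);print(e); u=px(c,(.5455,-.0281,.1092));print('eye px',u); k,r=int(u[0])-12,int(u[1]); print(k,r-8);print(g[r-8:r+9,k:k+25].tolist())
print('tip col',int(px(c,(x,y,tip))[0]),px(c,(x,y,tip)),g[int(px(c,(x,y,tip))[1])-5:int(px(c,(x,y,tip))[1])+6,int(round(px(c,(x,y,tip))[0]))].tolist())
E
```

```text
[ 0.54460608 -0.02833394  0.24135782] [-0.35874767  0.29042062  0.77588099] 20.9654730604464 31.25825822353363
rod 0.161 [328.1  192.57] 320 [170, 169, 169, 170, 170, 153, 110, 92, 86, 84, 87, 87, 91, 93, 93, 91, 100, 138]
rod 0.165 [328.1  191.26] 320 [169, 170, 171, 171, 169, 158, 135, 127, 106, 87, 88, 102, 122, 127, 126, 127, 124, 101]
rod 0.169 [328.11 189.95] 320 [169, 170, 170, 171, 170, 161, 139, 128, 107, 89, 89, 96, 114, 127, 129, 129, 128, 107]
(array([  0.5,   3.1, 104. ,  -2. ,   2.4]), np.float64(0.21), 'eye world', array([ 0.5468, -0.0308,  0.1092]))
eye px [328.42209705 209.03960997]
316 201
[[167, 167, 168, 168, 168, 167, 168, 167, 169, 169, 169, 170, 169, 169, 168, 168, 168, 167, 168, 163, 123, 94, 86, 85, 86], [170, 171, 170, 171, 170, 170, 169, 169, 170, 169, 168, 170, 169, 169, 168, 167, 168, 168, 168, 162, 123, 92, 85, 87, 86], [169, 170, 169, 169, 169, 169, 169, 168, 170, 168, 167, 167, 167, 167, 167, 167, 167, 167, 168, 163, 123, 92, 87, 86, 86], [168, 169, 168, 170, 170, 168, 168, 169, 168, 168, 168, 167, 167, 167, 166, 167, 166, 167, 168, 163, 124, 93, 86, 8
[... 992 characters left out ...]
68, 168, 168, 168, 167, 151, 127, 120, 121, 121, 121, 120, 120, 119, 120, 118, 118, 114, 104, 101, 101, 103, 116, 117], [168, 168, 167, 168, 169, 166, 138, 102, 92, 93, 93, 93, 93, 93, 92, 91, 89, 91, 99, 150, 160, 161, 162, 164, 162], [168, 169, 167, 167, 168, 165, 139, 105, 97, 97, 97, 99, 99, 97, 98, 97, 98, 95, 105, 157, 164, 165, 166, 165, 165], [168, 167, 166, 167, 166, 167, 154, 147, 146, 148, 148, 147, 149, 148, 148, 147, 147, 146, 147, 162, 165, 165, 164, 164, 163], [168, 167, 165, 167, 168, 170, 168, 166, 165, 168, 169, 167, 166, 164, 165, 165, 164, 163, 162, 165, 165, 165, 165, 165, 164]]
tip col 328 [328.10117348 193.8765613 ] [106, 107, 107, 106, 84, 86, 125, 160, 169, 168, 168]
```

Emit:
{"fn": "play_rows", "kwargs": {"increments": [[0, [0.12, 0.05, 0], 0], [0, [0.24, 0.05, 0], 0], [0, [0.24, 0.05, 0], 0], [0, [0.24, 0.05, 0], 0]]}}

```text
clock: 40.75
eef_pos: [0.5415, -0.027, 0.24]
tcp_rot: [0.0, 0.048, 0.999, 0.0]
force: [-0.0, -0.0, -1.2]
gripper_width: 0.245
grasp_force: 31.3
```

```bash
python3 - <<'E'
from hub import *
s=robot.sense();print(s['eef_pos'])
c=snap('side','s25'); g=cv2.cvtColor(c['color'],cv2.COLOR_RGB2GRAY).astype(int)
print(g[184:198,320:338].tolist())
E
```

```text
[ 0.54151995 -0.02696193  0.23999704]
[[167, 167, 167, 168, 169, 170, 165, 110, 87, 94, 137, 163, 168, 167, 168, 167, 168, 166], [169, 169, 168, 170, 169, 170, 163, 110, 87, 95, 137, 161, 165, 166, 165, 165, 164, 162], [169, 169, 167, 169, 168, 166, 146, 101, 86, 91, 115, 135, 137, 136, 135, 135, 136, 140], [167, 168, 167, 167, 168, 166, 144, 98, 85, 88, 109, 126, 129, 129, 131, 129, 129, 129], [169, 169, 169, 167, 167, 165, 139, 96, 86, 86, 94, 101, 104, 116, 128, 130, 129, 129], [169, 171, 171, 169, 170, 165, 138, 102, 89, 86, 85, 93, 92, 102, 124, 130, 130, 127], [168, 171, 172, 172, 170, 161, 136, 101, 86, 89, 101, 117, 121, 126, 129, 129, 127, 107], [169, 171, 170, 171, 169, 158, 132, 99, 87, 89, 110, 124, 127, 127, 126, 127, 124, 100], [171, 170, 171, 171, 168, 143, 105, 85, 86, 86, 88, 92, 94, 92, 91, 93, 98, 120], [170, 170, 170, 170, 169, 155, 110, 85, 84, 87, 89, 93, 93, 94, 94, 92, 97, 139], [167, 168, 169, 169, 169, 165, 139, 116, 99, 95, 123, 132, 132, 133, 132, 132, 134, 149], [168, 170, 170, 169, 168, 169, 166, 161, 148, 143, 161, 165, 166, 167, 167, 167, 165, 165], [168, 169, 169, 170, 168, 168, 169, 168, 166, 168, 169, 171, 171, 170, 170, 170, 156, 148], [169, 169, 171, 171, 170, 169, 167, 168, 168, 170, 170, 170, 170, 170, 169, 165, 146, 131]]
```

Emit:
{"fn": "play_rows", "kwargs": {"increments": [[0, [-0.08, 0, 2], 0], [0, [-0.08, 0, 4], 0], [0, [-0.08, 0, 4.3], 0], [0, [-0.08, 0, 4.6], 0], [0, [-0.08, 0, 4.9], 0], [0, [-0.08, 0, 5.2], 0], [0, [-0.08, 0, 5.5], 0], [0, [-0.08, 0, 5.5], 0]]}}

```text
clock: 41.6
eef_pos: [0.5422, -0.027, 0.1846]
tcp_rot: [-0.0, 0.048, 0.999, 0.0]
force: [0.2, -0.5, -1.5]
gripper_width: 0.247
grasp_force: 31.3
```

```bash
python3 - <<'E'
from hub import *
s=robot.sense();print(s['eef_pos'],s['force'],s['wrist_torque'])
c=snap('side','s26'); print(fiteye(c,2,R=6))
E
```

```text
[ 0.54218687 -0.0270091   0.18463642] [ 0.18641978 -0.48470643 -1.48651904] [ 0.00657073 -0.00626287 -0.01501831]
(array([  0.3,  -3.5, 104. ,  -2. ,  -2.3]), np.float64(0.28), 'eye world', array([ 0.5466, -0.0308,  0.1092]))
```

Emit:
{"fn": "play_rows", "kwargs": {"increments": [[0, [0, 0, 1], 0], [0, [0, 0, 2], 0], [0, [0, 0, 3], 0], [0, [0, 0, 4], 0], [0, [0, 0, 5], 0], [0, [0, 0, 5.8], 0], [0, [0, 0, 6.2], 0], [0, [0, 0, 6.2], 0]]}}

```text
clock: 42.45
eef_pos: [0.542, -0.0272, 0.1222]
tcp_rot: [-0.0, 0.048, 0.999, -0.0]
force: [0.5, -0.4, -0.7]
gripper_width: 0.248
grasp_force: 31.3
```

Emit:
{"fn": "play_rows", "kwargs": {"increments": [[2.6, [0, 0, 0], 0], [3, [0, 0, 0], 0], [3.5, [0, 0, 0], 0], [4, [0, 0, 0], 0], [4, [0, 0, 0], 0], [4, [0, 0, -2], 0], [4, [0, 0, -6], 0], [4, [0, 0, -11], 0], [4, [0, 0, -16], 0], [4, [6, 0, -18], 0], [4, [10, 0, -18], 0], [4, [10, 0, -18], 0]]}}

```text
clock: 43.65
eef_pos: [0.4383, -0.018, 0.3037]
tcp_rot: [-0.0, 0.048, 0.999, 0.003]
force: [0.4, -0.4, -0.1]
gripper_width: 0.468
grasp_force: 0.0
```

```bash
python3 - <<'E'
from hub import *
from held import held
s=robot.sense();print(s['eef_pos'],s['force'],s['clock'])
c=snap('side','s27'); g=cv2.cvtColor(c['color'],cv2.COLOR_RGB2GRAY).astype(int)
for n,y in(('A',105),('B',1),('C',-110)): print(n,held(c,(-1,104,-2),y,6))
for P in((.5352,-.1383),(.5460,-.028)):
    u=px(c,(*P,.131)); a=px(c,(*P,.153)); b=px(c,(*P,.034)); k=int(round(u[0]))
    print('top row pred',a.round(1),'tip',b.round(1)); r=int(a[1]); print(r-8,g[r-8:r+50:2,k].tolist())
# hub top disks via warm mask in the wrist view
c=snap('wrist','w9'); im=cv2.GaussianBlur(c['color'],(3,3),0).astype(int); r,gg,b=im[...,0],im[...,1],im[...,2]
m=((r-b>-4)&(np.abs(r-b)<20)&(gg>150)).astype(np.uint8); m=cv2.morphologyEx(m,cv2.MORPH_OPEN,np.ones((3,3)))
n,l,st,ce=cv2.connectedComponentsWithStats(m); print([(st[i].tolist(),onz(c,*ce[i],.153).round(4).tolist()) for i in range(1,n) if st[i,4]>60])
E
```

```text
[ 0.43825134 -0.01797639  0.30365794] [ 0.43760515 -0.37182523 -0.08756989] 43.65
A (array([ -0.2, 102.9,  -2.2]), np.float64(0.54))
B (array([  0.6, 104.9,  -3.8]), np.float64(0.62))
C (array([ -0.4, 104.2,  -3.4]), np.float64(0.8))
top row pred [325.3 220.8] tip [325.4 258.6]
212 [128, 92, 146, 167, 171, 172, 134, 101, 102, 102, 101, 103, 101, 113, 118, 87, 99, 108, 108, 115, 116, 127, 126, 131, 160, 163, 161, 161, 165]
top row pred [328.6 195.1] tip [328.6 231.6]
187 [130, 119, 129, 104, 171, 167, 105, 103, 102, 103, 102, 102, 109, 119, 86, 92, 98, 138, 107, 92, 93, 91, 91, 96, 94, 107, 128, 90, 145]
[([212, 264, 18, 16, 224], [0.5326, -0.1368, 0.153]), ([311, 264, 17, 14, 188], [0.543, -0.0263, 0.153]), ([17, 355, 22, 16, 266], [0.6394, -0.4036, 0.153]), ([189, 397, 27, 3, 67], [0.7219, -0.1981, 0.153])]
```

```bash
python3 -c "
from station import robot
print(robot.sign_off())"
```

```text
the job is handed in; nothing more can be done
None
```

All three brackets hang in the groove, both stirring rods (the stand held two) sit in brackets of their own with hubs on the eyes, and the job is handed in at 43.7 s; after my 14th and last picture, seating was checked by image measurements only.

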